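Part a stuck two-part chocolate mould with a wedge

TASK

The two halves of the chocolate mould are stuck together on their pins. Take the orange-handled wedge from its wooden stand and work it gently straight down into the pry slots at the two ends of the seam, by turns, a little at a time, so that the white half comes away evenly (when an end begins to bind and the push gets harder, change to the other end; never force it, and touch the mould with nothing but the wedge), until there is a gap of about 6 mm at both ends. Then stand the wedge back in its stand, let go of it, and leave everything else where it is.

Things in the scene. Friction and masses are not known exactly. Their poses are not given: they have to be found in the camera images.
- mould: Two-part chocolate mould, fixed: steel base plate 130 x 150 mm with two upright halves, blue (fixed) and white (loose), each 130 mm long (y), 32 thick (x), top 84 mm above the worktop. Origin at worktop height under the middle of the blue seam face (plane x = 0). x points across the seam from blue to white (away from the robot; white opens to +x), y along the seam, z up.
- loose_half: White half, on two tight pins below the slots. Each end opens by itself along x, 0 to 9 mm, and stays there. Sideways force to open an end: 13 N + 0.3 N per mm/s + 2.6 N per mm by which its pin leads the other (less if it lags). The half sits askew on its pins, up to 2.3 mm, unseen: feel it. Spoiled over 24 N. Axes as the mould's; origin in its seam face, mould y = -45 mm, at worktop height.
- slot_left (a point): Left pry slot: on the blue half's seam plane at mould y = +45 mm, at the top (z = 84 mm). The slot is open at the top and 22 mm long (y). Each half is cut back 1.5 mm there, so it is 3 mm wide plus the gap of that end, down to the base plate. The top 4 mm are bevelled at 45 degrees: lip at z = 80 mm, mouth 11 mm wide plus the gap. Its middle lies at x = half the gap.
- slot_right (a point): Right pry slot, the same at mould y = -45 mm.
- edge_left (a point): Point on the white half: in its seam face, top edge (z = 84 mm), at the left slot. Its x in the mould's frame is the gap at the left end, 0.7 to 1.8 mm at the start; the ends differ.
- edge_right (a point): The same at the right slot; its x in the mould's frame is the gap at the right end.
- wedge: Steel wedge with an upright orange handle, 90 g, standing in the stand. Origin: middle of the guard's underside; z up the handle. Guard 30 x 32 mm (x, y), 5 thick; handle 22 x 26 mm (x, y), from 5 to 67 mm over the origin, steel button to 70. Grip the handle across x and keep the blade's x along the mould's x (either way round).
- wedge_tip (a point): Middle of the blade's tip, 42 mm below the wedge's origin. The slippery coated blade is 16 mm wide (y) and tapers alike on both sides from 18 mm thick (x) at the guard to 2 mm at the tip: 0.381 mm per mm of depth. Sinking, it must shift to the white half by half of what it opens. Pushing it down takes about 0.4 to 0.6 of the sideways force, and under load the lips give by up to 1 mm a side.
- stand: Wooden block, 64 x 64 x 54 mm, fixed to the worktop to the left or right of the mould. Origin: centre of its underside. In its top a slot 22 mm (x) by 22 mm (y), 48 mm deep, for the blade; the wedge stands in it with its guard on the block's top, origin 54 mm above the stand's.
- tumbler: bystander: clear glass tumbler, 83 mm across, 104 tall, on the drying mat
- teal_beaker: bystander: teal beaker, 80 mm across, 118 tall, on the drying mat
- blue_mug: bystander: blue mug, 121 mm tall, on the drying mat
- pink_bowl: bystander: pink bowl, 165 mm across, 68 tall, at the back
- salt: bystander: glass salt shaker, 44 mm across, 90 tall, on the oppopoint side of the mould from the wedge's stand
- garlic: bystander: garlic bulb, 53 mm

How it is judged:
On the way, in this order (a step that is already met when the one before it is completed fails the run):
1. the wedge is out of its stand (z of wedge_tip in the frame of stand above 0.056 m), for 0.1 s.
2. both ends of the seam are open by more than 5 mm (x of each of edge_left, edge_right in the frame of mould above 0.005 m), for 0.2 s.
At the end, for the whole second after the job is handed in: Both ends of the seam stand open by more than 5 mm, and the wedge stands at rest in its stand: within 8 mm of its centre, guard down on the block (origin less than 58 mm above the stand's), upright within 0.12 rad (all of step 2 and horizontal distance between wedge and stand below 0.008 m and z of wedge in the frame of stand below 0.058 m and angle between wedge's own z axis and vertical below 0.12 rad and linear speed of wedge below 0.02 m/s); the robot touches nothing.
It fails at once if the pins are forced: the wedge presses on the white half with more than 24.5 N (contact force between wedge and loose_half above 24.5 N).
It fails at once if the wedge presses on the mould as a whole with more than 50 N (contact force between wedge and mould above 50 N).
It fails at once if the gripper or arm touches the mould (contact force between any of the fingers, the arm and mould above 1 N).
It fails at once if a bystander is shifted by more than 2 cm (distance of any of tumbler, teal_beaker, blue_mug, pink_bowl, salt, garlic from where it was at the start of the episode above 0.02 m).
It also fails if it takes over 72 s, if anything falls off the work surface, if the arm or the gripper's body presses on something with over 40 N, if the wrist force passes 120 N, or if a joint passes its speed limit or range.

ROBOT

A 6-joint arm with a two-finger parallel gripper is mounted at the origin on a cart in front of the work surface, level with it; the furniture and walls round the work are solid. World frame = base frame: x ahead of the robot, y to its left, z up, the work surface at z = 0. Lengths are in m, angles in rad, forces in N, time in s.
With the tool pointing down it reaches from about 0.325 to 0.775 m from the base axis. Payload 5.5 kg.
Tool frame: the origin (TCP) lies at the very end of the fingers, on their centre line; the grasp point (between the pads) lies r.grip_point_offset behind it (r.grip_point_offset is the distance from the TCP to the grasp point, in m); z points along the fingers, y is the line along which they close (so a half turn about z gives the same grasp; the last joint's range is limited). The gripper opens to 88 mm and grips with 3 to 60 N. Pads are 20 mm wide; open, the fingers measure 115 mm over their backs; the gripper's body (75 mm by 178 mm) begins 61 mm behind the grasp point.
Start: joints at [-1.307, 0.091, 1.231, -0, 1.82, -0.057], TCP at [0.189, -0.569, 0.185] pointing down, gripper open.
Joint ranges: [-2.87, 2.87], [-0.86, 2.18], [0.17, 2.46], [-1.51, 4.65], [0.06, 2.69], [-2.65, 2.65]. Speed limits (rad/s): [2.57, 2.57, 3.01, 3.14, 3.14, 3.14].

INTERFACE

Orientations are given as a unit quaternion [x, y, z, w].
In Python, from rig import telemetry, optics, r gives the robot as it stands.
- The arm moves only by the shell command python3 -m pendant 'ROWS' [FORCE]. ROWS is JSON, a list of rows, each a list of 3 entries, a list of its own where there are three numbers: the shift along the tool's x, y, z in mm, then the turn, a rotation vector about the tool's x, y, z in rad, then the closure, from 0 (fully open) to 1 (shut). A call has 1 to 5 rows; each row shifts and turns the commanded pose from where the row before left it, along the tool's axes as they then stand; what a row does not reach is not made up. A row lasts 1/8 s, in which the tool goes at most 62.5 mm and 10.7 degrees, less where a joint would pass 70% of its speed; a pose out of reach is approached as far as the arm can. A call is refused whole if a number of a shift passes 62.5 or a number of a turn 0.188, either way. A call with a gripper value outside its range is refused whole. The fingers move at their own pace and stop on an object; FORCE is the grip in N (left out, the last holds). Time passes only in rows, so rows that do not move let the fingers close. It gives the time, the measured TCP pose, the force, the opening and the grip force at its end, in the units of the state.
- telemetry.observe(): the state, without advancing time (a new reading comes with each control period).
- optics.camera(name): name is "scene" or "top"; returns the picture (480x640x3 uint8, red, green, blue); there is no depth.
- optics.camera_params(name): a dict with "mtx" (3x3 intrinsics, pixels), "R" (3x3) and "t" (3): a world point X has camera coordinates R X + t. Camera axes: x right, y down, z forward; pixel columns grow to the right and rows downward; lengths in m; the calibration is good to about 2 mm. A picture is of the moment at which its call begins. camera_params takes no time and is no camera call.
- r.close_job(): hands the job in; it is judged then, once.
The state is a dict: "clock": time; "joint_pos": joint angles; "joint_velocities": joint speeds; "joint_efforts": joint torques, N m; "position": TCP position; "tcp_rot": TCP orientation; "ft_force": force on the tool from outside, world axes, zero at the start; "wrist_torque": the same for the moment, N m; "finger_gap": opening from 0.0 (shut) to 1.0 (fully open); "finger_force": force on a finger pad.
Only numpy, scipy, OpenCV 4.12 (cv2) and the standard library are available. Lean on these libraries where they do the work, as an engineer would, in place of code of your own. Each camera call takes 0.05 s, during which the arm holds its last target. There are 200 camera calls.

## Working session

There is one attempt and no reset: what is moved stays moved. The work goes in short steps, Python scripts to look and compute and a shell command to move; the robot and the scene stay as the last step left them, time stands still between calls to the robot, and variables do not carry over. Pictures are saved under pics/ and viewed, at most 10 in all, crops included, and the job is handed in when it is done.

```bash
ls; mkdir -p pics; python3 - <<'E'
from rig import telemetry, optics, r
import cv2
print(telemetry.observe(), r.grip_point_offset)
for n in("scene","top"):
    cv2.imwrite(f"pics/{n}0.png",optics.camera(n)[:,:,::-1]); p=optics.camera_params(n); print(n,p)
E
```

```text
pics
{'clock': 0.0, 'joint_pos': array([-1.30668315e+00,  9.18346081e-02,  1.23187209e+00,  9.29444611e-06,
        1.81978679e+00, -5.66831834e-02]), 'joint_velocities': array([ 0.0011096 , -0.00045567,  0.00156491,  0.00141996, -0.00028589,
        0.00217093]), 'joint_efforts': array([-2.61786634e-03, -4.46461809e+01, -4.06444287e+01,  6.97291712e-02,
        2.96399428e-02, -1.47606897e-04]), 'position': array([ 0.18910956, -0.56903549,  0.18392925]), 'tcp_rot': array([ 9.87163140e-01,  1.59712340e-01, -9.39151399e-05, -9.45776841e-04]), 'ft_force': array([-0.50458247,  0.60182933,  0.5268637 ]), 'wrist_torque': array([-0.02263989,  0.0428078 , -0.01069225]), 'finger_force': 0.0, 'finger_gap': 0.9942140604466024} 0.0187
scene {'mtx': array([[549.77176122,   0.        , 322.52100576],
       [  0.        , 549.77176122, 239.98156332],
       [  0.        ,   0.        ,   1.        ]]), 'R': array([[-0.99984373, -0.01362429,  0.01126478],
       [-0.01756921,  0.69518703, -0.71861417],
       [ 0.00195948, -0.71869978, -0.69531776]]), 't': array([0.52276924, 0.13414883, 1.35263683])}
top {'mtx': array([[444.9739141 ,   0.        , 320.7024648 ],
       [  0.        , 444.9739141 , 234.98552442],
       [  0.        ,   0.        ,   1.        ]]), 'R': array([[ 0.02829388, -0.99936285, -0.0217564 ],
       [-0.99565315, -0.02624335, -0.08936497],
       [ 0.08873707,  0.02419031, -0.9957613 ]]), 't': array([-0.10894532,  0.51110366,  1.02916403])}
```

View pics/scene0.png

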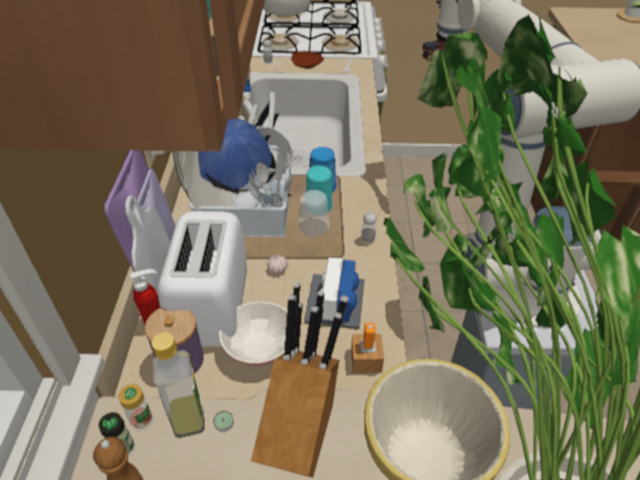

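View pics/top0.png

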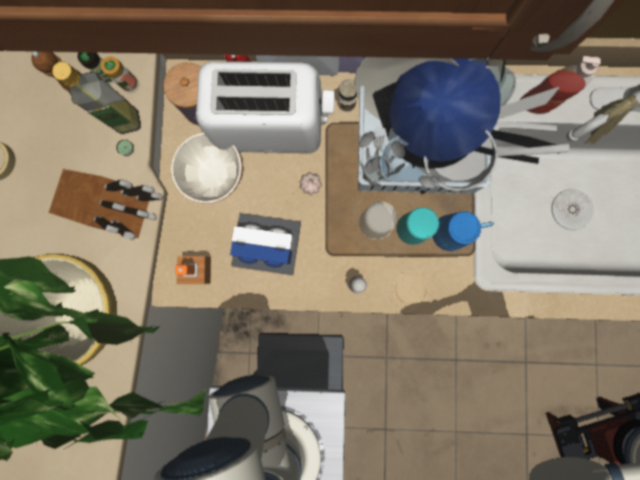

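```bash
python3 - <<'E'
import cv2,numpy as np
a=cv2.imread("pics/top0.png")[205:300,165:310]; b=cv2.imread("pics/scene0.png")[245:385,285:400]
a=cv2.resize(a,None,fx=4.0,fy=4.0,interpolation=cv2.INTER_NEAREST); b=cv2.resize(b,None,fx=4,fy=4,interpolation=cv2.INTER_NEAREST)
cv2.imwrite("pics/a.png",a);cv2.imwrite("pics/b.png",b)
E
```

```text
(no output)
```

View pics/a.png

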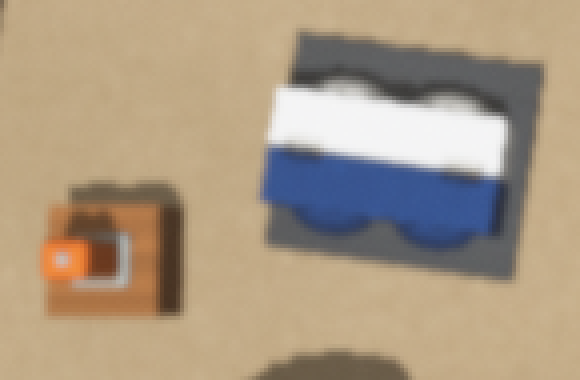

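View pics/b.png

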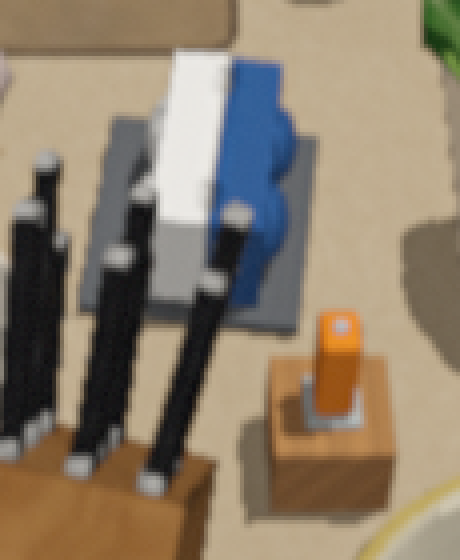

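```bash
cat > h.py <<'E'
import numpy as np,cv2
from rig import telemetry,optics,r
from scipy.spatial.transform import Rotation as Rn
def ray(n,uv):
    p=optics.camera_params(n);R=np.array(p["R"]);c=-R.T@np.array(p["t"])
    d=(R.T@np.linalg.inv(p["mtx"])@np.array([*uv,1.]));return c,d/np.linalg.norm(d)
def onz(n,uv,z):
    c,d=ray(n,uv);return c+d*(z-c[2])/d[2]
def tri(ua,ub):
    (c1,d1),(c2,d2)=ray("top",ua),ray("scene",ub)
    s=np.linalg.lstsq(np.stack([d1,-d2],1),c2-c1,rcond=None)[0]
    a,b=c1+s[0]*d1,c2+s[1]*d2;return (a+b)/2,np.linalg.norm(a-b)
E
cat > m.py <<'E'
from h import *
T=cv2.imread("pics/top0.png").astype(float);S=cv2.imread("pics/scene0.png").astype(float)
def cross(v,th):  # subpixel crossings
    k=np.where((v[:-1]-th)*(v[1:]-th)<0)[0];return k+(th-v[k])/(v[k+1]-v[k])
def fit(P):
    P=np.array(P)[:,:2];
    for _ in range(3):
        m=P.mean(0);d=np.linalg.svd(P-m)[2][0];e=(P-m)@[-d[1],d[0]];k=abs(e)<max(.6e-3,1.5*e.std());P=P[k]
    return m,d*np.sign(d[1]),e.std(),len(P)
# seam top view: red channel, white->blue going down
P=[]
for u in list(range(236,238))+list(range(247,277))+list(range(286,289)):
    c=cross(T[222:262,u,2],125); c=c[[i for i in range(len(c)) if T[222+int(c[i]),u,2]>125]]
    if len(c): P.append(onz("top",(u,222+c[-1]),.084))
print("seam top",fit(P))
P=[]
for v in list(range(264,286))+list(range(297,298)):
    c=cross(S[v,325:350,2],125)
    if len(c): P.append(onz("scene",(325+c[0],v),.084))
print("seam scene",fit(P))
hsv=lambda I:cv2.cvtColor(I.astype(np.uint8),cv2.COLOR_BGR2HSV)
for n,I,(x0,y0,x1,y1) in(("top",T,(165,205,310,300)),("scene",S,(285,245,400,385))):
    H=hsv(I);sub=H[y0:y1,x0:x1]
    for nm,lo,hi in(("orange",(4,190,150),(18,255,255)),("blue",(100,120,60),(130,255,255)),("white",(0,0,225),(180,25,255)),("brown",(5,100,90),(18,190,235))):
        M=cv2.inRange(sub,lo,hi);k,L,st,ce=cv2.connectedComponentsWithStats(M);i=1+np.argmax(st[1:,4])
        cn=max(cv2.findContours((L==i).astype(np.uint8),0,2)[0],key=cv2.contourArea)
        rc=cv2.minAreaRect(cn);print(n,nm,st[i],ce[i]+[x0,y0],(np.array(cv2.boxPoints(rc))+[x0,y0]).round(1).tolist())
print("button",tri((180.5,270.2),(370.3,326.7)),onz("top",(180.5,270.2),.124),onz("scene",(370.3,326.7),.124))
for n,p,z in(("top",(165+276/4,205+88/4),.084),("top",(165+262/4,205+202/4),.084),("top",(165+505/4,205+115/4),.084),("top",(165+303/4,205+149/4),.084),("top",(165+464/4,205+172/4),.084),
  ("scene",(285+281/4,245+62/4),.084),("scene",(285+175/4,245+50/4),.084),("scene",(285+160/4,245+220/4),.084)): print(n,p,onz(n,p,z).round(4))
E
python3 m.py
```

```text
seam top (array([0.48109254, 0.03014887]), array([0.11554126, 0.99330268]), np.float64(0.00012246950448323307), 32)
seam scene (array([0.48205124, 0.02436143]), array([0.11737139, 0.99308809]), np.float64(0.0001242227190438965), 23)
top orange [16 60  7  8 32] [184.75    268.40625] [[180.6, 265.2], [185.0, 263.0], [188.8, 270.6], [184.4, 272.8]]
top blue [ 67  38  58  23 853] [260.25674091 253.97420868] [[230.4, 259.6], [232.8, 242.2], [289.4, 250.0], [287.0, 267.3]]
top white [ 67  22  59  21 741] [261.41025641 237.05937922] [[231.8, 239.4], [233.9, 225.9], [290.8, 234.7], [288.8, 248.1]]
top brown [  9  50  33  30 741] [190.71255061 269.52631579] [[174.0, 255.0], [206.0, 255.0], [206.0, 284.0], [174.0, 284.0]]
scene orange [ 80  79  10  24 165] [369.21212121 335.96969697] [[365.0, 324.0], [374.0, 324.0], [374.0, 347.0], [365.0, 347.0]]
scene blue [ 53  16  21  60 707] [348.21216407 286.80622348] [[335.8, 319.2], [342.0, 260.3], [360.1, 262.2], [353.9, 321.1]]
scene white [ 39  14  17  41 452] [331.9159292  278.28318584] [[322.7, 297.8], [329.2, 257.3], [341.3, 259.2], [334.8, 299.8]]
scene brown [   0  106   54   34 1251] [308.72342126 371.3804956 ] [[285.0, 351.0], [338.0, 351.0], [338.0, 384.0], [285.0, 384.0]]
button (array([0.42266576, 0.1995348 , 0.12231942]), np.float64(0.0021120554661381474)) [0.42161386 0.19908309 0.124     ] [0.4239022  0.20072535 0.124     ]
top (234.0, 227.0) [0.5211 0.0977 0.084 ]
top (230.5, 255.5) [0.4573 0.1026 0.084 ]
top (291.25, 233.75) [ 0.5094 -0.0309  0.084 ]
top (240.75, 242.25) [0.4874 0.0811 0.084 ]
top (281.0, 248.0) [ 0.477  -0.0092  0.084 ]
scene (355.25, 260.5) [ 0.446  -0.0244  0.084 ]
scene (328.75, 257.5) [ 0.5093 -0.0328  0.084 ]
scene (325.0, 300.0) [0.5169 0.0991 0.084 ]
```

```bash
cat >> h.py <<'E'
def rows(targets,p=None,yaw=None):
    """targets (x,y,z,yaw): print tool-frame total shift mm from current pose; yaw = angle of tool y"""
    s=telemetry.observe();p=s["position"] if p is None else np.array(p);M=Rn.from_quat(s["tcp_rot"])
    yv=M.apply([0,1,0]);yaw=np.arctan2(yv[1],yv[0]) if yaw is None else yaw
    print("pose",p.round(4),"yaw",round(yaw,4),"down",M.apply([0,0,1]).round(4))
    for t in targets:
        d=(np.array(t[:3])-p)*1000;y=np.array([np.cos(yaw),np.sin(yaw)]);x=np.array([-y[1],y[0]])
        print("shift",np.round([x@d[:2],y@d[:2],-d[2]],1),"turn z",round(-(t[3]-yaw),4));p=np.array(t[:3]);yaw=t[3]
E
python3 - <<'E'
from h import *
print("knife",tri((132,236),(345,298)),tri((154,210),(314,309)),tri((155,196),(296,305)))
for c in((47,206),(160,206),(160,315),(47,315),(103.5,260.5)):print(onz("top",(165+c[0]/4,205+c[1]/4),.054).round(4))
for c in((268,360),(387,357),(395,452),(272,460)):print(onz("scene",(285+c[0]/4,245+c[1]/4),.054).round(4))
rows([(.189,-.569,.26,-1.25),(.4225,.1998,.26,0),(.4225,.1998,.077,0)])
E
```

```text
knife (array([0.48155658, 0.24414493, 0.26509735]), np.float64(0.0006313087705897358)) (array([0.53785699, 0.22815081, 0.21206565]), np.float64(0.0008724145760227559)) (array([0.56830518, 0.22517125, 0.2184747 ]), np.float64(0.0083493095180078))
[0.4528 0.2332 0.054 ]
[0.4545 0.168  0.054 ]
[0.3925 0.1648 0.054 ]
[0.3906 0.2296 0.054 ]
[0.4225 0.1989 0.054 ]
[0.4571 0.171  0.054 ]
[0.3924 0.1676 0.054 ]
[0.3921 0.2284 0.054 ]
[0.4566 0.2347 0.054 ]
pose [ 0.1891 -0.5691  0.184 ] yaw -1.25 down [-4.0e-04  1.7e-03 -1.0e+00]
shift [ -0.1  -0.1 -76. ] turn z 0.0
shift [ 464. -656.   -0.] turn z -1.25
shift [  0.   0. 183.] turn z 0
```

```bash
python3 - <<'E'
import cv2,numpy as np
a=cv2.imread("pics/top0.png")[165:255,80:180]; b=cv2.imread("pics/scene0.png")[275:375,280:355]
a=cv2.resize(a,None,fx=4,fy=4,interpolation=cv2.INTER_NEAREST); b=cv2.resize(b,None,fx=4,fy=4,interpolation=cv2.INTER_NEAREST)
c=np.zeros((400,700,3),np.uint8);c[:360,:400]=a;c[:400,400:]=b
cv2.imwrite("pics/c.png",c)
E
```

```text
(no output)
```

View pics/c.png

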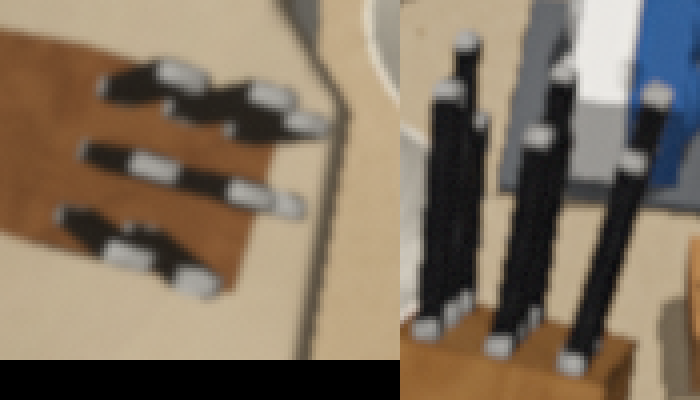

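```bash
python3 - <<'E'
from h import *
print(tri((112.5,222),(343.7,299)),tri((95.5,218),(337.5,315.5)))
print("tip mid-row", tri((100.5,202.5),(315,309)))
print("bolster (base)",tri((129.5,235.5),(323,365)),"hi",tri((152,216),(313,353)),"right upper",tri((160,197),(296,350)))
E
```

```text
(array([0.49432253, 0.26869167, 0.29330563]), np.float64(0.01750719660395925)) (array([0.5031794 , 0.30185492, 0.28880931]), np.float64(0.01349622020849498))
tip mid-row (array([0.53625235, 0.29242074, 0.2924812 ]), np.float64(0.0024845677708337593))
bolster (base) (array([0.50551472, 0.30565965, 0.13997399]), np.float64(0.02782734069690745)) hi (array([0.53774608, 0.26735276, 0.12430842]), np.float64(0.002999215436499526)) right upper (array([0.57618597, 0.25548626, 0.11734621]), np.float64(0.006040023956627745))
```

```bash
python3 -m pendant '[[[0,0,-12],[0,0,-0.183],0],[[0,0,-12],[0,0,-0.183],0],[[0,0,-12],[0,0,-0.183],0],[[0,0,-12],[0,0,-0.183],0],[[0,0,-12],[0,0,-0.183],0]]' 20 | tail -3; python3 -m pendant '[[[0,0,-10],[0,0,-0.183],0],[[0,0,-10],[0,0,-0.182],0]]' ; python3 -c "
from h import *
rows([(.4232,.1975,.26,.03),(.4232,.1975,.077,.03)])"
```

```text
ft_force: [0.6, -0.0, -0.1]
finger_gap: 0.997
finger_force: 0.0
clock: 0.98
position: [0.1892, -0.5693, 0.2648]
tcp_rot: [0.694, 0.72, 0.0, -0.0]
ft_force: [-0.3, -0.0, 0.3]
finger_gap: 1.003
finger_force: 0.0
pose [ 0.1892 -0.5693  0.2648] yaw 0.036 down [-3.e-04  1.e-03 -1.e+00]
shift [757.9 261.5   4.8] turn z 0.006
shift [  0.   0. 183.] turn z -0.0
```

```bash
R='' ; python3 -m pendant '[[[54,18.7,0],[0,0,0],0],[[54,18.7,0],[0,0,0],0],[[54,18.7,0],[0,0,0],0],[[54,18.7,0],[0,0,0],0],[[54,18.7,0],[0,0,0],0]]' | sed -n 2p; python3 -m pendant '[[[54,18.7,0],[0,0,0],0],[[54,18.7,0],[0,0,0],0],[[54,18.7,0],[0,0,0],0],[[54,18.7,0],[0,0,0],0],[[54,18.7,0],[0,0,0],0]]' | sed -n 2p;  python3 -m pendant '[[[54,18.7,0],[0,0,0],0],[[54,18.7,0],[0,0,0],0],[[54,18.7,0],[0,0,0],0],[[54,18.7,0],[0,0,0],0],[[0,0,0],[0,0,0],0]]' ; python3 -c "
from h import *
rows([(.4232,.1975,.13,.03),(.4232,.1975,.077,.03)])"
```

```text
position: [0.2747, -0.2949, 0.2646]
position: [0.36, -0.0222, 0.2648]
clock: 2.85
position: [0.428, 0.197, 0.2629]
tcp_rot: [0.695, 0.719, -0.002, -0.001]
ft_force: [0.1, 0.2, -0.2]
finger_gap: 0.999
finger_force: 0.0
pose [0.428  0.197  0.2629] yaw 0.035 down [-4.e-03 -9.e-04 -1.e+00]
shift [  0.6  -4.8 132.9] turn z 0.005
shift [ 0.  0. 53.] turn z -0.0
```

```bash
python3 -m pendant '[[[0.5,-4.8,45],[0,0,0],0],[[0,0,45],[0,0,0],0],[[0,0,45],[0,0,0],0],[[0,0,35],[0,0,0],0],[[0,0,15],[0,0,0],0.35]]' | sed -n '2p;4p'; python3 -m pendant '[[[0,0,0],[0,0,0],0.5],[[0,0,0],[0,0,0],0.6],[[0,0,0],[0,0,0],0.7]]' 10; python3 -c "
from h import *
rows([(.4232,.1975,.077,.03)])
cv2.imwrite('pics/top1.png',optics.camera('top')[:,:,::-1]);cv2.imwrite('pics/scene1.png',optics.camera('scene')[:,:,::-1])"
```

```text
position: [0.4222, 0.1931, 0.0779]
ft_force: [-0.2, 0.4, -0.6]
clock: 3.85
position: [0.4243, 0.1947, 0.0818]
tcp_rot: [0.696, 0.718, 0.001, 0.001]
ft_force: [0.4, -0.3, -0.6]
finger_gap: 0.585
finger_force: 0.0
pose [0.4243 0.1947 0.0818] yaw 0.0299 down [ 0.0026  0.001  -1.    ]
shift [ 2.8 -1.   4.8] turn z -0.0001
```

```bash
python3 -m pendant '[[[2.5,-1,4],[0,0,0],0.7],[[0,0,0],[0,0,0],0.8],[[0,0,0],[0,0,0],0.9],[[0,0,0],[0,0,0],1],[[0,0,0],[0,0,0],1]]' 10; python3 -m pendant '[[[0,0,0],[0,0,0],1],[[0,0,0],[0,0,0],1]]' 45;python3 -c "
from h import *
rows([(.4232,.1975,.077,.03)])"
```

```text
clock: 4.58
position: [0.4223, 0.1969, 0.0759]
tcp_rot: [0.696, 0.718, -0.0, -0.0]
ft_force: [0.5, 0.0, -0.9]
finger_gap: 0.249
finger_force: 10.0
clock: 4.82
position: [0.4223, 0.1969, 0.0761]
tcp_rot: [0.696, 0.718, 0.0, -0.0]
ft_force: [0.3, 0.4, -0.8]
finger_gap: 0.247
finger_force: 44.9
pose [0.4223 0.1969 0.0761] yaw 0.03 down [ 0.e+00  1.e-04 -1.e+00]
shift [ 0.5  0.9 -0.9] turn z 0.0
```

```bash
python3 -m pendant '[[[0,0,-20],[0,0,0],1],[[0,0,-30],[0,0,0],1],[[0,0,-30],[0,0,0],1],[[0,0,-10],[0,0,0.07],1],[[0,0,0],[0,0,0.0768],1]]';python3 -c "
from h import *
rows([(.4876,.0785,.159,-.1168)])"
```

```text
clock: 5.45
position: [0.4232, 0.1973, 0.1693]
tcp_rot: [0.748, 0.664, 0.002, 0.001]
ft_force: [0.6, 0.4, -0.5]
finger_gap: 0.249
finger_force: 44.9
pose [0.4232 0.1973 0.1693] yaw -0.1192 down [ 0.004   0.0016 -1.    ]
shift [-110.3   78.1   10.3] turn z -0.0024
```

```bash
python3 -m pendant '[[[-27.5,19.5,0],[0,0,0],1],[[-27.5,19.5,0],[0,0,0],1],[[-27.5,19.5,0],[0,0,0],1],[[-27.5,19.5,10],[0,0,0],1],[[0,0,0],[0,0,0],1]]' >/dev/null; python3 -m pendant '[[[0,0,0],[0,0,0],1]]'; python3 -c "
from h import *
rows([(.4876,.0785,.159,-.1168)])
a=optics.camera('top')[:,:,::-1];b=optics.camera('scene')[:,:,::-1]
cv2.imwrite('pics/top2.png',a);cv2.imwrite('pics/scene2.png',b)
f=lambda i:cv2.resize(i,None,fx=5,fy=5,interpolation=cv2.INTER_CUBIC)
c=np.zeros((500,800,3),np.uint8);c[:,:400]=f(a[190:290,210:290]);c[:,400:]=f(b[230:330,300:380]);cv2.imwrite('pics/d.png',c)"
```

```text
clock: 6.2
position: [0.487, 0.079, 0.1572]
tcp_rot: [0.747, 0.665, 0.001, 0.0]
ft_force: [-0.4, 0.4, -1.4]
finger_gap: 0.246
finger_force: 44.9
pose [0.487  0.079  0.1572] yaw -0.1169 down [ 1.e-03  6.e-04 -1.e+00]
shift [-0.5  0.6 -1.8] turn z -0.0001
```

View pics/d.png

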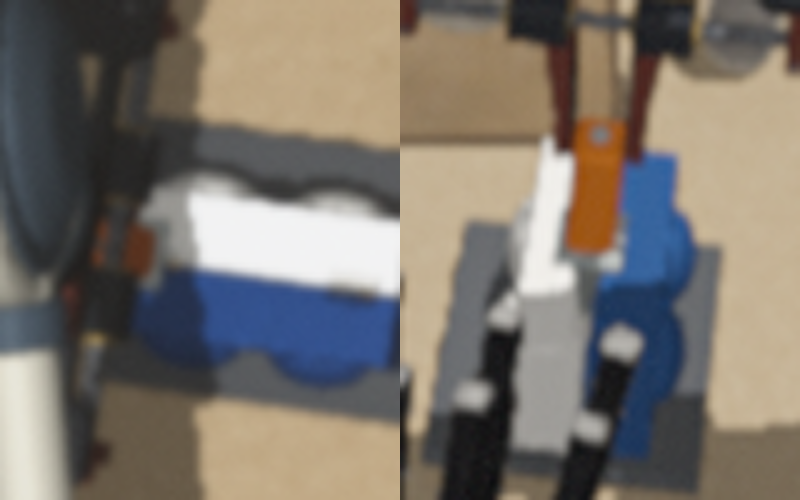

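```bash
cat > chk.py <<'E'
import sys,numpy as np
from rig import telemetry
s=telemetry.observe();F=s["ft_force"];p=s["position"];e=np.array([.9932,-.1165])
fx,fy=F[0]*e[0]+F[1]*e[1],F[1]*e[0]-F[0]*e[1];q=p[:2]-[.4820,.0364]
fz=F[2]+1.1
print("t%.2f tipz %.1f mx %.2f my %.2f Fz %.1f Fx %.1f Fy %.1f"%(s["clock"],(p[2]-.0641)*1e3,1e3*q@e,1e3*(q[1]*e[0]-q[0]*e[1])+0,fz,fx,fy)+" gap %.3f"%s["finger_gap"])
if fz>float(sys.argv[1]) or abs(fx)>float(sys.argv[2]): print("STOP");sys.exit(1)
E
P="python3 -m pendant"
python3 -m pendant '[[[-0.5,0.6,4],[0,0,0],1],[[0,0,4],[0,0,0],1],[[0,0,0],[0,0,0],1]]' >/dev/null && python3 chk.py 4 4 && 
python3 -m pendant '[[[0,0,2],[0,0,0],1]]' >/dev/null && python3 chk.py 4 4 && 
python3 -m pendant '[[[0,0,1.5],[0,0,0],1]]' >/dev/null && python3 chk.py 4 4 && 
python3 -m pendant '[[[0,0,1.5],[0,0,0],1]]' >/dev/null && python3 chk.py 4 4 && 
python3 -m pendant '[[[0,0,1],[0,0,0],1]]' >/dev/null && python3 chk.py 4 4 && 
python3 -m pendant '[[[0,0,1],[0,0,0],1]]' >/dev/null && python3 chk.py 4 4
```

```text
t6.67 tipz 83.3 mx 0.18 my 42.17 Fz -0.7 Fx 0.0 Fy -0.8 gap 0.246
t6.80 tipz 82.0 mx 0.61 my 42.10 Fz 0.2 Fx -0.1 Fy 0.4 gap 0.244
t6.92 tipz 80.3 mx 0.62 my 41.98 Fz -0.3 Fx 0.2 Fy -0.4 gap 0.241
t7.05 tipz 78.9 mx 0.53 my 41.99 Fz 2.7 Fx -2.0 Fy -0.0 gap 0.241
t7.17 tipz 77.9 mx 0.32 my 41.95 Fz 1.4 Fx -1.1 Fy 0.3 gap 0.242
t7.30 tipz 76.7 mx 0.28 my 41.96 Fz 0.8 Fx -1.9 Fy 0.3 gap 0.247
```

```bash

python3 -m pendant '[[[0,-0.4,0],[0,0,0],1]]' >/dev/null && python3 chk.py 4 4 && 
python3 -m pendant '[[[0,0,1],[0,0,0],1]]' >/dev/null && python3 chk.py 4 4 && 
python3 -m pendant '[[[0,0,1],[0,0,0],1]]' >/dev/null && python3 chk.py 5 4 && 
python3 -m pendant '[[[0,0,1],[0,0,0],1]]' >/dev/null && python3 chk.py 5 4 && 
python3 -m pendant '[[[0,0,1],[0,0,0],1]]' >/dev/null && python3 chk.py 5 4
```

```text
t7.42 tipz 76.7 mx 0.04 my 41.95 Fz -0.1 Fx -1.0 Fy 0.2 gap 0.246
t7.55 tipz 75.9 mx 0.10 my 42.00 Fz 0.5 Fx -1.0 Fy -0.8 gap 0.246
t7.67 tipz 74.9 mx 0.05 my 41.96 Fz 0.5 Fx -3.0 Fy -0.0 gap 0.245
t7.80 tipz 73.9 mx 0.01 my 41.98 Fz 1.1 Fx -2.8 Fy -0.8 gap 0.245
t7.92 tipz 72.8 mx -0.05 my 41.97 Fz 1.5 Fx -2.1 Fy -0.3 gap 0.247
```

```bash

python3 -m pendant '[[[0,-0.4,0],[0,0,0],1]]' >/dev/null && python3 chk.py 4 4 && 
python3 -m pendant '[[[0,-0.4,0],[0,0,0],1]]' >/dev/null && python3 chk.py 4 4 && 
python3 -m pendant '[[[0,0,0],[0,0,0],1]]' >/dev/null && python3 chk.py 5 4 && 
python3 -m pendant '[[[0,-0.3,0],[0,0,0],1]]' >/dev/null && python3 chk.py 5 4  
```

```text
t8.05 tipz 72.7 mx -0.30 my 41.96 Fz 0.6 Fx -2.3 Fy -0.0 gap 0.241
t8.18 tipz 72.8 mx -0.49 my 41.96 Fz -0.2 Fx -2.0 Fy -0.0 gap 0.247
t8.30 tipz 72.9 mx -0.47 my 41.96 Fz 1.5 Fx -1.7 Fy -0.5 gap 0.240
t8.43 tipz 73.0 mx -0.69 my 42.00 Fz 0.8 Fx -0.7 Fy 0.3 gap 0.245
```

```bash

python3 -m pendant '[[[0,-0.2,1],[0,0,0],1]]' >/dev/null && python3 chk.py 5 4 && 
python3 -m pendant '[[[0,0,1],[0,0,0],1]]' >/dev/null && python3 chk.py 5 4 && 
python3 -m pendant '[[[0,0,1],[0,0,0],1]]' >/dev/null && python3 chk.py 5 4 && 
python3 -m pendant '[[[0,0,0.5],[0,0,0],1]]' >/dev/null && python3 chk.py 5 4  && 
python3 -m pendant '[[[0,0,0.5],[0,0,0],1]]' >/dev/null && python3 chk.py 5 4  
```

```text
t8.55 tipz 72.2 mx -0.77 my 41.99 Fz 1.4 Fx -1.5 Fy -0.1 gap 0.243
t8.68 tipz 71.4 mx -0.72 my 42.01 Fz 2.5 Fx -0.1 Fy 0.0 gap 0.246
t8.80 tipz 70.7 mx -0.62 my 42.07 Fz 4.9 Fx -1.4 Fy -0.8 gap 0.248
t8.93 tipz 70.3 mx -0.61 my 42.06 Fz 6.2 Fx -0.8 Fy -0.1 gap 0.242
STOP
```

```bash

python3 -m pendant '[[[0,0.1,0.5],[0,0,0],1]]' >/dev/null && python3 chk.py 8 4 && 
python3 -m pendant '[[[0,0.1,0.5],[0,0,0],1]]' >/dev/null && python3 chk.py 8 4 && 
python3 -m pendant '[[[0,0.1,0.5],[0,0,0],1]]' >/dev/null && python3 chk.py 8 4 && 
python3 -m pendant '[[[0,0.1,0.5],[0,0,0],1]]' >/dev/null && python3 chk.py 8 4 && 
python3 -m pendant '[[[0,0.1,0.5],[0,0,0],1]]' >/dev/null && python3 chk.py 8 4 && 
python3 -m pendant '[[[0,0.1,0.5],[0,0,0],1]]' >/dev/null && python3 chk.py 8 4  
```

```text
t9.05 tipz 70.0 mx -0.47 my 42.07 Fz 7.2 Fx -1.1 Fy 0.2 gap 0.245
t9.18 tipz 69.7 mx -0.38 my 42.09 Fz 8.5 Fx -1.7 Fy -0.9 gap 0.247
STOP
```

```bash

python3 -m pendant '[[[0,-0.3,-8],[0,0,0],1],[[0,0,-12],[0,0,0],1],[[-45,0,0],[0,0,0],1],[[-45,0,0],[0,0,0],1],[[0,0,0],[0,0,0],1]]' >/dev/null && python3 chk.py 8 4 &&
python3 -m pendant '[[[0,0,5],[0,0,0],1],[[0,0,4],[0,0,0],1]]' >/dev/null && python3 chk.py 4 3 &&
python3 -m pendant '[[[0,0,2],[0,0,0],1]]' >/dev/null && python3 chk.py 4 3 &&
python3 -m pendant '[[[0,0,2],[0,0,0],1]]' >/dev/null && python3 chk.py 4 3 &&
python3 -m pendant '[[[0,0,2],[0,0,0],1]]' >/dev/null && python3 chk.py 4 3
```

```text
t9.80 tipz 89.0 mx -1.00 my -50.32 Fz 0.1 Fx 0.4 Fy -0.4 gap 0.247
t10.05 tipz 78.9 mx -1.29 my -47.11 Fz 0.1 Fx -0.2 Fy 0.6 gap 0.248
t10.18 tipz 76.8 mx -1.43 my -47.17 Fz 0.4 Fx 0.0 Fy 0.2 gap 0.243
t10.30 tipz 75.2 mx -1.27 my -47.48 Fz 1.1 Fx 0.3 Fy -0.3 gap 0.246
t10.43 tipz 73.3 mx -1.17 my -47.73 Fz 0.4 Fx 0.4 Fy 0.8 gap 0.242
```

```bash

python3 -m pendant '[[[0,0.4,1],[0,0,0],1]]' >/dev/null && python3 chk.py 4 3 &&
python3 -m pendant '[[[0,0,1],[0,0,0],1]]' >/dev/null && python3 chk.py 5 3 &&
python3 -m pendant '[[[0,0,1],[0,0,0],1]]' >/dev/null && python3 chk.py 5 3 &&
python3 -m pendant '[[[0,0,0.6],[0,0,0],1]]' >/dev/null && python3 chk.py 5 3 &&
python3 -m pendant '[[[0,0,0.5],[0,0,0],1]]' >/dev/null && python3 chk.py 5 3 &&
python3 -m pendant '[[[0,0,0.5],[0,0,0],1]]' >/dev/null && python3 chk.py 5 3
```

```text
t10.55 tipz 72.5 mx -0.84 my -47.89 Fz 1.8 Fx -1.7 Fy -0.3 gap 0.243
t10.68 tipz 71.8 mx -0.76 my -48.01 Fz 3.5 Fx -0.3 Fy -0.7 gap 0.241
t10.80 tipz 71.0 mx -0.63 my -48.04 Fz 4.2 Fx -1.1 Fy -0.2 gap 0.242
t10.93 tipz 70.6 mx -0.56 my -48.06 Fz 6.7 Fx -0.5 Fy -0.0 gap 0.247
STOP
```

```bash

python3 -m pendant '[[[0,0.05,0.4],[0,0,0],1]]' >/dev/null && python3 chk.py 8 3 &&
python3 -m pendant '[[[0,0.05,0.4],[0,0,0],1]]' >/dev/null && python3 chk.py 8 3 &&
python3 -m pendant '[[[0,0.05,0.4],[0,0,0],1]]' >/dev/null && python3 chk.py 8 3 &&
python3 -m pendant '[[[0,0.05,0.4],[0,0,0],1]]' >/dev/null && python3 chk.py 8 3 &&
python3 -m pendant '[[[0,0.05,0.4],[0,0,0],1]]' >/dev/null && python3 chk.py 8 3 &&
python3 -m pendant '[[[0,0.05,0.4],[0,0,0],1]]' >/dev/null && python3 chk.py 8 3
```

```text
t11.05 tipz 70.3 mx -0.47 my -48.03 Fz 6.6 Fx -0.8 Fy -0.8 gap 0.244
t11.18 tipz 69.9 mx -0.40 my -48.06 Fz 6.7 Fx -1.4 Fy 0.2 gap 0.245
t11.30 tipz 69.6 mx -0.34 my -48.06 Fz 7.6 Fx -1.3 Fy 0.4 gap 0.245
t11.43 tipz 69.2 mx -0.28 my -48.05 Fz 8.1 Fx -2.1 Fy 0.5 gap 0.244
STOP
```

```bash

python3 -m pendant '[[[0,0,0.5],[0,0,0],1]]' >/dev/null && python3 chk.py 9.5 3 &&
python3 -m pendant '[[[0,0,0.5],[0,0,0],1]]' >/dev/null && python3 chk.py 9.5 3 &&
python3 -m pendant '[[[0,0,0.5],[0,0,0],1]]' >/dev/null && python3 chk.py 9.5 3 &&
python3 -m pendant '[[[0,0.05,0.5],[0,0,0],1]]' >/dev/null && python3 chk.py 9.5 3 &&
python3 -m pendant '[[[0,0.1,0.5],[0,0,0],1]]' >/dev/null && python3 chk.py 9.5 3 &&
python3 -m pendant '[[[0,0.1,0.5],[0,0,0],1]]' >/dev/null && python3 chk.py 9.5 3
```

```text
t11.55 tipz 68.9 mx -0.22 my -48.02 Fz 7.9 Fx -1.8 Fy 0.1 gap 0.243
t11.68 tipz 68.5 mx -0.13 my -48.04 Fz 8.9 Fx -1.6 Fy 0.2 gap 0.242
t11.80 tipz 68.1 mx -0.09 my -48.06 Fz 7.7 Fx -1.7 Fy 0.2 gap 0.246
t11.93 tipz 67.7 mx 0.01 my -48.06 Fz 9.1 Fx -2.2 Fy 0.2 gap 0.243
t12.05 tipz 67.3 mx 0.11 my -48.09 Fz 8.7 Fx -1.7 Fy 0.1 gap 0.251
t12.18 tipz 66.9 mx 0.20 my -48.07 Fz 10.2 Fx -1.7 Fy -0.3 gap 0.246
STOP
```

```bash

python3 -m pendant '[[[0,-0.2,-8],[0,0,0],1],[[0,0,-12],[0,0,0],1],[[45,0,-1],[0,0,0],1],[[45,0,0],[0,0,0],1],[[0,0,0],[0,0,0],1]]' >/dev/null && python3 chk.py 8 4 &&
python3 -m pendant '[[[0,0,4],[0,0,0],1],[[0,0,4],[0,0,0],1]]' >/dev/null && python3 chk.py 4 3 &&
python3 -m pendant '[[[0,0,3],[0,0,0],1]]' >/dev/null && python3 chk.py 4 3 &&
python3 -m pendant '[[[0,0,3],[0,0,0],1]]' >/dev/null && python3 chk.py 4 3 &&
python3 -m pendant '[[[0,0,1],[0,0,0],1]]' >/dev/null && python3 chk.py 4 3&&
python3 -m pendant '[[[0,0,1],[0,0,0],1]]' >/dev/null && python3 chk.py 4 3&&
python3 -m pendant '[[[0,0,1],[0,0,0],1]]' >/dev/null && python3 chk.py 4 3
```

```text
t12.80 tipz 86.3 mx -0.81 my 44.28 Fz 0.2 Fx -0.2 Fy 0.0 gap 0.242
t13.05 tipz 77.9 mx -0.45 my 41.03 Fz -0.2 Fx 0.5 Fy -0.3 gap 0.245
t13.18 tipz 74.8 mx -0.60 my 41.11 Fz -0.3 Fx 0.2 Fy -0.5 gap 0.243
t13.30 tipz 72.0 mx -0.72 my 41.42 Fz 2.2 Fx -0.6 Fy -0.7 gap 0.242
t13.43 tipz 71.4 mx -0.57 my 41.66 Fz 3.4 Fx -1.0 Fy -0.3 gap 0.244
t13.55 tipz 70.8 mx -0.46 my 41.88 Fz 4.1 Fx -1.7 Fy -0.5 gap 0.244
STOP
```

```bash

python3 -m pendant '[[[0,0,1],[0,0,0],1]]' >/dev/null && python3 chk.py 9.5 3 &&
python3 -m pendant '[[[0,0,0.7],[0,0,0],1]]' >/dev/null && python3 chk.py 9.5 3 &&
python3 -m pendant '[[[0,0.05,0.6],[0,0,0],1]]' >/dev/null && python3 chk.py 9.5 3 &&
python3 -m pendant '[[[0,0.05,0.6],[0,0,0],1]]' >/dev/null && python3 chk.py 9.5 3 &&
python3 -m pendant '[[[0,0.05,0.6],[0,0,0],1]]' >/dev/null && python3 chk.py 9.5 3 &&
python3 -m pendant '[[[0,0.1,0.6],[0,0,0],1]]' >/dev/null && python3 chk.py 9.5 3 &&
python3 -m pendant '[[[0,0.1,0.6],[0,0,0],1]]' >/dev/null && python3 chk.py 9.5 3 &&
python3 -m pendant '[[[0,0.1,0.6],[0,0,0],1]]' >/dev/null && python3 chk.py 9.5 3 &&
python3 -m pendant '[[[0,0.1,0.6],[0,0,0],1]]' >/dev/null && python3 chk.py 9.5 3
```

```text
t13.68 tipz 70.1 mx -0.35 my 42.04 Fz 6.9 Fx -2.6 Fy 0.1 gap 0.243
t13.80 tipz 69.6 mx -0.24 my 42.10 Fz 8.2 Fx -3.7 Fy -0.4 gap 0.243
STOP
```

```bash

python3 -m pendant '[[[0,-0.5,0],[0,0,0],1]]' >/dev/null && python3 chk.py 9.5 4 &&
python3 -m pendant '[[[0,0,0.5],[0,0,0],1]]' >/dev/null && python3 chk.py 9.5 3.5 &&
python3 -m pendant '[[[0,0,0.5],[0,0,0],1]]' >/dev/null && python3 chk.py 9.5 3.5 &&
python3 -m pendant '[[[0,0.05,0.5],[0,0,0],1]]' >/dev/null && python3 chk.py 9.5 3.5 &&
python3 -m pendant '[[[0,0.1,0.5],[0,0,0],1]]' >/dev/null && python3 chk.py 9.5 3.5 &&
python3 -m pendant '[[[0,0.1,0.5],[0,0,0],1]]' >/dev/null && python3 chk.py 9.5 3.5 &&
python3 -m pendant '[[[0,0.1,0.5],[0,0,0],1]]' >/dev/null && python3 chk.py 9.5 3.5
```

```text
t13.93 tipz 69.6 mx -0.54 my 42.12 Fz 6.7 Fx -0.4 Fy -0.4 gap 0.243
t14.05 tipz 69.5 mx -0.40 my 42.13 Fz 8.2 Fx -2.2 Fy 0.4 gap 0.242
t14.18 tipz 69.2 mx -0.35 my 42.16 Fz 8.7 Fx -1.2 Fy -0.5 gap 0.244
t14.30 tipz 68.8 mx -0.25 my 42.18 Fz 8.7 Fx -1.8 Fy -0.9 gap 0.244
t14.43 tipz 68.4 mx -0.17 my 42.21 Fz 9.3 Fx -1.5 Fy -0.4 gap 0.241
t14.55 tipz 68.0 mx -0.05 my 42.25 Fz 9.4 Fx -1.4 Fy -0.3 gap 0.244
t14.68 tipz 67.6 mx 0.03 my 42.27 Fz 10.4 Fx -2.1 Fy -0.6 gap 0.248
STOP
```

```bash

python3 -m pendant '[[[0,0.05,0.6],[0,0,0],1]]' >/dev/null && python3 chk.py 11.2 3.5 &&
python3 -m pendant '[[[0,0.1,0.6],[0,0,0],1]]' >/dev/null && python3 chk.py 11.2 3.5 &&
python3 -m pendant '[[[0,0.1,0.6],[0,0,0],1]]' >/dev/null && python3 chk.py 11.2 3.5 &&
python3 -m pendant '[[[0,0.1,0.6],[0,0,0],1]]' >/dev/null && python3 chk.py 11.2 3.5 &&
python3 -m pendant '[[[0,0.1,0.6],[0,0,0],1]]' >/dev/null && python3 chk.py 11.2 3.5
```

```text
t14.80 tipz 67.1 mx 0.16 my 42.30 Fz 11.4 Fx -2.6 Fy -0.4 gap 0.248
STOP
```

```bash

python3 -m pendant '[[[0,-0.4,-8],[0,0,0],1],[[0,0,-12],[0,0,0],1],[[-45,0,0],[0,0,0],1],[[-45,0,0],[0,0,0],1],[[0,0,0],[0,0,0],1]]' >/dev/null && python3 chk.py 8 4 &&
python3 -m pendant '[[[0,0,4],[0,0,0],1],[[0,0,4],[0,0,0],1]]' >/dev/null && python3 chk.py 4 3 &&
python3 -m pendant '[[[0,0,4],[0,0,0],1],[[0,0,4],[0,0,0],1]]' >/dev/null && python3 chk.py 4 3 &&
python3 -m pendant '[[[0,0,1],[0,0,0],1]]' >/dev/null && python3 chk.py 6 3 &&
python3 -m pendant '[[[0,0,1],[0,0,0],1]]' >/dev/null && python3 chk.py 6 3&&
python3 -m pendant '[[[0,0,0.8],[0,0,0],1]]' >/dev/null && python3 chk.py 6 3&&
python3 -m pendant '[[[0,0,0.8],[0,0,0],1]]' >/dev/null && python3 chk.py 8 3
```

```text
t15.43 tipz 85.3 mx -0.90 my -50.30 Fz 0.4 Fx -1.0 Fy 0.9 gap 0.245
t15.68 tipz 76.6 mx -1.07 my -47.06 Fz -0.1 Fx -0.5 Fy 0.4 gap 0.245
t15.93 tipz 68.9 mx -0.65 my -47.46 Fz 5.1 Fx 0.9 Fy -0.1 gap 0.248
STOP
```

```bash

python3 -m pendant '[[[0,0.2,0.5],[0,0,0],1]]' >/dev/null && python3 chk.py 11 3.5 &&
python3 -m pendant '[[[0,0.2,0.6],[0,0,0],1]]' >/dev/null && python3 chk.py 11 3.5 &&
python3 -m pendant '[[[0,0.1,0.6],[0,0,0],1]]' >/dev/null && python3 chk.py 11 3.5 &&
python3 -m pendant '[[[0,0.1,0.6],[0,0,0],1]]' >/dev/null && python3 chk.py 11 3.5 &&
python3 -m pendant '[[[0,0.1,0.6],[0,0,0],1]]' >/dev/null && python3 chk.py 11 3.5 &&
python3 -m pendant '[[[0,0.1,0.6],[0,0,0],1]]' >/dev/null && python3 chk.py 11 3.5 &&
python3 -m pendant '[[[0,0.1,0.6],[0,0,0],1]]' >/dev/null && python3 chk.py 11 3.5 &&
python3 -m pendant '[[[0,0.1,0.6],[0,0,0],1]]' >/dev/null && python3 chk.py 11 3.5 &&
python3 -m pendant '[[[0,0.1,0.6],[0,0,0],1]]' >/dev/null && python3 chk.py 11 3.5 &&
python3 -m pendant '[[[0,0.1,0.6],[0,0,0],1]]' >/dev/null && python3 chk.py 11 3.5
```

```text
t16.05 tipz 68.5 mx -0.57 my -47.66 Fz 2.2 Fx 1.1 Fy -0.4 gap 0.244
t16.18 tipz 68.5 mx -0.40 my -47.81 Fz 5.1 Fx 0.2 Fy 0.5 gap 0.245
t16.30 tipz 68.1 mx -0.27 my -47.91 Fz 6.7 Fx 0.4 Fy 0.5 gap 0.245
t16.43 tipz 67.6 mx -0.16 my -48.00 Fz 7.4 Fx -0.2 Fy 1.2 gap 0.245
t16.55 tipz 67.3 mx -0.03 my -48.05 Fz 8.2 Fx -0.2 Fy -0.0 gap 0.243
t16.68 tipz 66.8 mx 0.07 my -48.08 Fz 8.4 Fx 0.1 Fy 0.2 gap 0.244
t16.80 tipz 66.3 mx 0.16 my -48.10 Fz 9.2 Fx -0.8 Fy -0.6 gap 0.247
t16.93 tipz 65.8 mx 0.30 my -48.10 Fz 10.4 Fx -2.0 Fy 0.5 gap 0.245
t17.05 tipz 65.3 mx 0.43 my -48.11 Fz 10.2 Fx -1.0 Fy -0.4 gap 0.245
t17.18 tipz 64.8 mx 0.53 my -48.14 Fz 10.0 Fx -1.3 Fy 0.9 gap 0.244
```

```bash

python3 -m pendant '[[[0,0.1,0.6],[0,0,0],1]]' >/dev/null && python3 chk.py 11.2 3.5 &&
python3 -m pendant '[[[0,0.1,0.6],[0,0,0],1]]' >/dev/null && python3 chk.py 11.2 3.5 &&
python3 -m pendant '[[[0,0.1,0.6],[0,0,0],1]]' >/dev/null && python3 chk.py 11.2 3.5 &&
python3 -m pendant '[[[0,0.1,0.6],[0,0,0],1]]' >/dev/null && python3 chk.py 11.2 3.5
python3 -m pendant '[[[0,-0.6,-8],[0,0,0],1],[[0,0,-14],[0,0,0],1],[[45,0,-1],[0,0,0],1],[[45,0,0],[0,0,0],1],[[0,0,0],[0,0,0],1]]' >/dev/null && python3 chk.py 8 4 &&
python3 -m pendant '[[[0,0,4],[0,0,0],1],[[0,0,4],[0,0,0],1]]' >/dev/null && python3 chk.py 4 3 &&
python3 -m pendant '[[[0,0,3],[0,0,0],1],[[0,0,3],[0,0,0],1]]' >/dev/null && python3 chk.py 4 3 &&
python3 -m pendant '[[[0,0,1.5],[0,0,0],1]]' >/dev/null && python3 chk.py 6 3 &&
python3 -m pendant '[[[0,0,1],[0,0,0],1]]' >/dev/null && python3 chk.py 6 3
```

```text
t17.30 tipz 64.3 mx 0.65 my -48.15 Fz 10.8 Fx -0.9 Fy -0.4 gap 0.243
t17.43 tipz 63.8 mx 0.78 my -48.17 Fz 11.8 Fx -1.9 Fy 0.8 gap 0.244
STOP
t18.05 tipz 84.9 mx -0.78 my 44.20 Fz -0.2 Fx 0.7 Fy -0.1 gap 0.244
t18.30 tipz 76.5 mx -0.24 my 41.01 Fz 0.1 Fx -0.8 Fy -0.8 gap 0.242
t18.55 tipz 70.5 mx -0.41 my 41.41 Fz 1.5 Fx -0.1 Fy -0.0 gap 0.246
t18.68 tipz 69.5 mx -0.23 my 41.67 Fz 3.8 Fx -1.4 Fy -0.2 gap 0.240
t18.80 tipz 69.0 mx -0.13 my 41.88 Fz 4.4 Fx -1.9 Fy -0.4 gap 0.243
```

```bash

python3 -m pendant '[[[0,-0.2,0.8],[0,0,0],1]]' >/dev/null && python3 chk.py 11 3.5 &&
python3 -m pendant '[[[0,0,0.7],[0,0,0],1]]' >/dev/null && python3 chk.py 11 3.5 &&
python3 -m pendant '[[[0,0.05,0.6],[0,0,0],1]]' >/dev/null && python3 chk.py 11 3.5 &&
python3 -m pendant '[[[0,0.1,0.6],[0,0,0],1]]' >/dev/null && python3 chk.py 11 3.5 &&
python3 -m pendant '[[[0,0.1,0.6],[0,0,0],1]]' >/dev/null && python3 chk.py 11 3.5 &&
python3 -m pendant '[[[0,0.1,0.6],[0,0,0],1]]' >/dev/null && python3 chk.py 11 3.5 &&
python3 -m pendant '[[[0,0.1,0.6],[0,0,0],1]]' >/dev/null && python3 chk.py 11 3.5 &&
python3 -m pendant '[[[0,0.1,0.6],[0,0,0],1]]' >/dev/null && python3 chk.py 11 3.5 &&
python3 -m pendant '[[[0,0.1,0.6],[0,0,0],1]]' >/dev/null && python3 chk.py 11 3.5 &&
python3 -m pendant '[[[0,0.1,0.6],[0,0,0],1]]' >/dev/null && python3 chk.py 11 3.5 &&
python3 -m pendant '[[[0,0.1,0.6],[0,0,0],1]]' >/dev/null && python3 chk.py 11 3.5 &&
python3 -m pendant '[[[0,0.1,0.6],[0,0,0],1]]' >/dev/null && python3 chk.py 11 3.5
```

```text
t18.93 tipz 68.4 mx -0.13 my 42.03 Fz 6.8 Fx -1.0 Fy 0.5 gap 0.248
t19.05 tipz 68.0 mx -0.02 my 42.08 Fz 7.2 Fx -1.1 Fy -0.3 gap 0.244
t19.18 tipz 67.5 mx 0.08 my 42.14 Fz 8.0 Fx -1.8 Fy -0.3 gap 0.242
t19.30 tipz 67.0 mx 0.18 my 42.15 Fz 8.6 Fx -2.2 Fy -0.7 gap 0.244
t19.43 tipz 66.6 mx 0.31 my 42.20 Fz 9.0 Fx -2.3 Fy -0.4 gap 0.247
t19.55 tipz 66.1 mx 0.42 my 42.22 Fz 9.3 Fx -2.0 Fy 0.2 gap 0.245
t19.68 tipz 65.6 mx 0.54 my 42.27 Fz 9.7 Fx -2.7 Fy -1.0 gap 0.245
t19.80 tipz 65.1 mx 0.67 my 42.27 Fz 10.1 Fx -2.1 Fy -0.7 gap 0.246
t19.93 tipz 64.6 mx 0.75 my 42.29 Fz 11.2 Fx -2.8 Fy -0.9 gap 0.248
STOP
```

```bash

python3 -m pendant '[[[0,-0.2,0.5],[0,0,0],1]]' >/dev/null && python3 chk.py 11.6 3.5
python3 -m pendant '[[[0,-0.3,-8],[0,0,0],1],[[0,0,-14],[0,0,0],1],[[-45,0,0],[0,0,0],1],[[-45,0,0],[0,0,0],1],[[0,0,0],[0,0,0],1]]' >/dev/null && python3 chk.py 8 4 &&
python3 -m pendant '[[[0,0,4],[0,0,0],1],[[0,0,5],[0,0,0],1]]' >/dev/null && python3 chk.py 4 3 &&
python3 -m pendant '[[[0,0,4],[0,0,0],1],[[0,0,4],[0,0,0],1]]' >/dev/null && python3 chk.py 5 3 &&
python3 -m pendant '[[[0,0,1],[0,0,0],1]]' >/dev/null && python3 chk.py 6 3.5 &&
python3 -m pendant '[[[0,0.1,1],[0,0,0],1]]' >/dev/null && python3 chk.py 7 3.5 &&
python3 -m pendant '[[[0,0.1,1],[0,0,0],1]]' >/dev/null && python3 chk.py 7 3.5 &&
python3 -m pendant '[[[0,0.1,0.7],[0,0,0],1]]' >/dev/null && python3 chk.py 9 3.5 &&
python3 -m pendant '[[[0,0.1,0.6],[0,0,0],1]]' >/dev/null && python3 chk.py 11 3.5 &&
python3 -m pendant '[[[0,0.1,0.6],[0,0,0],1]]' >/dev/null && python3 chk.py 11 3.5 &&
python3 -m pendant '[[[0,0.1,0.6],[0,0,0],1]]' >/dev/null && python3 chk.py 11 3.5 &&
python3 -m pendant '[[[0,0.1,0.6],[0,0,0],1]]' >/dev/null && python3 chk.py 11 3.5
```

```text
t20.05 tipz 64.3 mx 0.73 my 42.33 Fz 11.2 Fx -2.1 Fy -0.3 gap 0.241
t20.68 tipz 84.6 mx -0.16 my -50.30 Fz -0.1 Fx 0.1 Fy 0.3 gap 0.245
t20.93 tipz 74.8 mx -0.26 my -47.11 Fz 1.1 Fx -0.6 Fy 0.3 gap 0.246
t21.18 tipz 66.9 mx -0.06 my -47.45 Fz 3.2 Fx 1.5 Fy -0.7 gap 0.242
t21.30 tipz 66.4 mx 0.01 my -47.68 Fz 3.2 Fx -0.2 Fy -0.4 gap 0.243
t21.43 tipz 65.9 mx 0.17 my -47.81 Fz 5.7 Fx 0.9 Fy 0.5 gap 0.246
t21.55 tipz 65.1 mx 0.32 my -47.98 Fz 7.5 Fx -0.2 Fy -0.3 gap 0.242
STOP
```

```bash

python3 -m pendant '[[[0,0.1,0.7],[0,0,0],1]]' >/dev/null && python3 chk.py 11.2 3.5 &&
python3 -m pendant '[[[0,0.1,0.6],[0,0,0],1]]' >/dev/null && python3 chk.py 11.2 3.5 &&
python3 -m pendant '[[[0,0.1,0.6],[0,0,0],1]]' >/dev/null && python3 chk.py 11.2 3.5 &&
python3 -m pendant '[[[0,0.1,0.6],[0,0,0],1]]' >/dev/null && python3 chk.py 11.2 3.5 &&
python3 -m pendant '[[[0,0.1,0.6],[0,0,0],1]]' >/dev/null && python3 chk.py 11.2 3.5 &&
python3 -m pendant '[[[0,0.1,0.6],[0,0,0],1]]' >/dev/null && python3 chk.py 11.2 3.5 &&
python3 -m pendant '[[[0,0.1,0.6],[0,0,0],1]]' >/dev/null && python3 chk.py 11.2 3.5 &&
python3 -m pendant '[[[0,0.1,0.6],[0,0,0],1]]' >/dev/null && python3 chk.py 11.2 3.5 &&
python3 -m pendant '[[[0,0.1,0.6],[0,0,0],1]]' >/dev/null && python3 chk.py 11.2 3.5 &&
python3 -m pendant '[[[0,0.1,0.6],[0,0,0],1]]' >/dev/null && python3 chk.py 11.2 3.5 &&
python3 -m pendant '[[[0,0.1,0.6],[0,0,0],1]]' >/dev/null && python3 chk.py 11.2 3.5
```

```text
t21.68 tipz 64.7 mx 0.47 my -48.02 Fz 7.3 Fx -1.0 Fy 0.4 gap 0.247
t21.80 tipz 64.3 mx 0.58 my -48.05 Fz 7.9 Fx -0.6 Fy 0.6 gap 0.243
t21.93 tipz 63.8 mx 0.67 my -48.07 Fz 8.0 Fx -1.3 Fy -0.3 gap 0.246
t22.05 tipz 63.3 mx 0.81 my -48.08 Fz 9.3 Fx -1.4 Fy 0.1 gap 0.239
t22.18 tipz 62.8 mx 0.91 my -48.09 Fz 10.4 Fx -1.7 Fy -0.9 gap 0.243
t22.30 tipz 62.3 mx 1.04 my -48.14 Fz 9.8 Fx -0.7 Fy 0.7 gap 0.245
t22.43 tipz 61.9 mx 1.16 my -48.13 Fz 10.2 Fx -1.2 Fy 0.4 gap 0.245
t22.55 tipz 61.4 mx 1.30 my -48.13 Fz 10.9 Fx -1.4 Fy 0.5 gap 0.248
t22.68 tipz 60.9 mx 1.39 my -48.14 Fz 11.7 Fx -1.2 Fy -0.6 gap 0.248
STOP
```

Now left.

```bash

python3 -m pendant '[[[0,-0.7,-10],[0,0,0],1],[[0,0,-16],[0,0,0],1],[[45,0,0],[0,0,0],1],[[45,0,0],[0,0,0],1],[[0,0,0],[0,0,0],1]]' >/dev/null && python3 chk.py 8 4 &&
python3 -m pendant '[[[0,0,4],[0,0,0],1],[[0,0,5],[0,0,0],1]]' >/dev/null && python3 chk.py 4 3 &&
python3 -m pendant '[[[0,0,4],[0,0,0],1],[[0,0,4],[0,0,0],1]]' >/dev/null && python3 chk.py 5 3.5 &&
python3 -m pendant '[[[0,0,1],[0,0,0],1]]' >/dev/null && python3 chk.py 6 3.5 &&
python3 -m pendant '[[[0,0,1],[0,0,0],1]]' >/dev/null && python3 chk.py 7 3.5 &&
python3 -m pendant '[[[0,0,1],[0,0,0],1]]' >/dev/null && python3 chk.py 7 3.5 &&
python3 -m pendant '[[[0,0.1,0.7],[0,0,0],1]]' >/dev/null && python3 chk.py 9 3.5 &&
python3 -m pendant '[[[0,0.1,0.6],[0,0,0],1]]' >/dev/null && python3 chk.py 11 3.5 &&
python3 -m pendant '[[[0,0.1,0.6],[0,0,0],1]]' >/dev/null && python3 chk.py 11 3.5 &&
python3 -m pendant '[[[0,0.1,0.6],[0,0,0],1]]' >/dev/null && python3 chk.py 11 3.5 &&
python3 -m pendant '[[[0,0.1,0.6],[0,0,0],1]]' >/dev/null && python3 chk.py 11 3.5
```

```text
t23.30 tipz 84.8 mx -0.40 my 44.23 Fz 0.1 Fx 1.1 Fy -0.7 gap 0.247
t23.55 tipz 75.4 mx 0.19 my 41.03 Fz 1.1 Fx 0.5 Fy 0.5 gap 0.243
t23.80 tipz 67.3 mx 0.10 my 41.40 Fz 2.5 Fx -0.6 Fy -0.6 gap 0.248
t23.93 tipz 66.8 mx 0.22 my 41.66 Fz 3.6 Fx -0.5 Fy -0.9 gap 0.249
t24.05 tipz 66.4 mx 0.31 my 41.87 Fz 5.1 Fx 0.2 Fy 0.3 gap 0.248
t24.18 tipz 65.6 mx 0.43 my 42.03 Fz 7.1 Fx -0.3 Fy 0.3 gap 0.242
STOP
```

```bash

python3 -m pendant '[[[0,0.1,0.7],[0,0,0],1]]' >/dev/null && python3 chk.py 11.2 3.5 &&
python3 -m pendant '[[[0,0.1,0.6],[0,0,0],1]]' >/dev/null && python3 chk.py 11.2 3.5 &&
python3 -m pendant '[[[0,0.1,0.6],[0,0,0],1]]' >/dev/null && python3 chk.py 11.2 3.5 &&
python3 -m pendant '[[[0,0.1,0.6],[0,0,0],1]]' >/dev/null && python3 chk.py 11.2 3.5 &&
python3 -m pendant '[[[0,0.1,0.6],[0,0,0],1]]' >/dev/null && python3 chk.py 11.2 3.5 &&
python3 -m pendant '[[[0,0.1,0.6],[0,0,0],1]]' >/dev/null && python3 chk.py 11.2 3.5 &&
python3 -m pendant '[[[0,0.1,0.6],[0,0,0],1]]' >/dev/null && python3 chk.py 11.2 3.5 &&
python3 -m pendant '[[[0,0.1,0.6],[0,0,0],1]]' >/dev/null && python3 chk.py 11.2 3.5 &&
python3 -m pendant '[[[0,0.1,0.6],[0,0,0],1]]' >/dev/null && python3 chk.py 11.2 3.5 &&
python3 -m pendant '[[[0,0.1,0.6],[0,0,0],1]]' >/dev/null && python3 chk.py 11.2 3.5 &&
python3 -m pendant '[[[0,0.1,0.6],[0,0,0],1]]' >/dev/null && python3 chk.py 11.2 3.5
```

```text
t24.30 tipz 65.0 mx 0.56 my 42.09 Fz 6.9 Fx -1.3 Fy -0.6 gap 0.246
t24.43 tipz 64.6 mx 0.68 my 42.14 Fz 8.4 Fx -1.4 Fy -0.3 gap 0.243
t24.55 tipz 64.2 mx 0.82 my 42.18 Fz 9.3 Fx -1.7 Fy -0.6 gap 0.249
t24.68 tipz 63.6 mx 0.92 my 42.22 Fz 8.7 Fx -1.6 Fy -1.2 gap 0.246
t24.80 tipz 63.2 mx 1.04 my 42.25 Fz 9.8 Fx -2.2 Fy 0.4 gap 0.247
t24.93 tipz 62.7 mx 1.15 my 42.30 Fz 9.6 Fx -1.9 Fy -0.7 gap 0.247
t25.05 tipz 62.2 mx 1.24 my 42.30 Fz 10.4 Fx -1.6 Fy -0.5 gap 0.246
t25.18 tipz 61.7 mx 1.38 my 42.33 Fz 9.4 Fx -1.6 Fy -1.0 gap 0.243
t25.30 tipz 61.2 mx 1.51 my 42.38 Fz 12.0 Fx -2.5 Fy -0.1 gap 0.246
STOP
```

```bash

python3 -m pendant '[[[0,-0.6,-10],[0,0,0],1],[[0,0,-15],[0,0,0],1],[[-45,0,0],[0,0,0],1],[[-45,0,0],[0,0,0],1],[[0,0,0],[0,0,0],1]]' >/dev/null && python3 chk.py 8 4 &&
python3 -m pendant '[[[0,0,6],[0,0,0],1],[[0,0,5],[0,0,0],1]]' >/dev/null && python3 chk.py 4 3 &&
python3 -m pendant '[[[0,0.1,4],[0,0,0],1],[[0,0.1,4],[0,0,0],1]]' >/dev/null && python3 chk.py 5 3.5 &&
python3 -m pendant '[[[0,0,1],[0,0,0],1]]' >/dev/null && python3 chk.py 6 3.5 &&
python3 -m pendant '[[[0,0.1,1],[0,0,0],1]]' >/dev/null && python3 chk.py 7 3.5 &&
python3 -m pendant '[[[0,0.1,1],[0,0,0],1]]' >/dev/null && python3 chk.py 7 3.5 &&
python3 -m pendant '[[[0,0.1,0.7],[0,0,0],1]]' >/dev/null && python3 chk.py 9 3.5 &&
python3 -m pendant '[[[0,0.1,0.6],[0,0,0],1]]' >/dev/null && python3 chk.py 11 3.5 &&
python3 -m pendant '[[[0,0.1,0.6],[0,0,0],1]]' >/dev/null && python3 chk.py 11 3.5 &&
python3 -m pendant '[[[0,0.1,0.6],[0,0,0],1]]' >/dev/null && python3 chk.py 11 3.5 &&
python3 -m pendant '[[[0,0.1,0.6],[0,0,0],1]]' >/dev/null && python3 chk.py 11 3.5
```

```text
t25.93 tipz 84.7 mx 0.55 my -50.29 Fz 0.4 Fx -0.6 Fy 0.1 gap 0.249
t26.18 tipz 72.6 mx 0.31 my -47.07 Fz 0.9 Fx -0.7 Fy -1.0 gap 0.244
t26.43 tipz 64.7 mx 0.64 my -47.46 Fz 1.5 Fx 0.9 Fy -0.5 gap 0.245
t26.55 tipz 64.1 mx 0.76 my -47.68 Fz 2.4 Fx 0.6 Fy 1.1 gap 0.246
t26.68 tipz 63.6 mx 0.88 my -47.87 Fz 4.1 Fx -0.2 Fy 0.8 gap 0.247
t26.80 tipz 62.8 mx 1.02 my -48.01 Fz 5.7 Fx -0.5 Fy 0.1 gap 0.247
t26.93 tipz 62.3 mx 1.18 my -48.03 Fz 6.6 Fx -0.8 Fy 0.2 gap 0.243
t27.05 tipz 61.9 mx 1.27 my -48.05 Fz 6.9 Fx -2.3 Fy -0.1 gap 0.245
t27.18 tipz 61.4 mx 1.41 my -48.08 Fz 7.4 Fx -1.5 Fy -0.2 gap 0.243
t27.30 tipz 60.9 mx 1.51 my -48.11 Fz 8.3 Fx -3.1 Fy -0.5 gap 0.243
t27.43 tipz 60.5 mx 1.63 my -48.10 Fz 9.4 Fx -1.7 Fy 0.3 gap 0.242
```

```bash

python3 -m pendant '[[[0,0,0.6],[0,0,0],1]]' >/dev/null && python3 chk.py 11.2 3.5 &&
python3 -m pendant '[[[0,0.1,0.6],[0,0,0],1]]' >/dev/null && python3 chk.py 11.2 3.5 &&
python3 -m pendant '[[[0,0.1,0.6],[0,0,0],1]]' >/dev/null && python3 chk.py 11.2 3.5 &&
python3 -m pendant '[[[0,0.1,0.6],[0,0,0],1]]' >/dev/null && python3 chk.py 11.2 3.5 &&
python3 -m pendant '[[[0,0.1,0.6],[0,0,0],1]]' >/dev/null && python3 chk.py 11.2 3.5
python3 -m pendant '[[[0,-0.7,-10],[0,0,0],1],[[0,0,-18],[0,0,0],1],[[45,0,0],[0,0,0],1],[[45,0,0],[0,0,0],1],[[0,0,0],[0,0,0],1]]' >/dev/null && python3 chk.py 8 4 &&
python3 -m pendant '[[[0,0,6],[0,0,0],1],[[0,0,5],[0,0,0],1]]' >/dev/null && python3 chk.py 4 3 &&
python3 -m pendant '[[[0,0,4],[0,0,0],1],[[0,0,4],[0,0,0],1]]' >/dev/null && python3 chk.py 5 3.5 &&
python3 -m pendant '[[[0,0,1],[0,0,0],1]]' >/dev/null && python3 chk.py 6 3.5 &&
python3 -m pendant '[[[0,0,1],[0,0,0],1]]' >/dev/null && python3 chk.py 7 3.5 &&
python3 -m pendant '[[[0,0,1],[0,0,0],1]]' >/dev/null && python3 chk.py 7 3.5
```

```text
t27.55 tipz 60.0 mx 1.70 my -48.15 Fz 8.6 Fx -0.7 Fy -0.1 gap 0.245
t27.68 tipz 59.5 mx 1.80 my -48.12 Fz 10.3 Fx -1.7 Fy 0.4 gap 0.243
t27.80 tipz 59.0 mx 1.94 my -48.13 Fz 10.6 Fx -1.3 Fy -0.7 gap 0.241
t27.93 tipz 58.5 mx 2.04 my -48.15 Fz 11.0 Fx -2.6 Fy -0.6 gap 0.247
t28.05 tipz 58.0 mx 2.18 my -48.15 Fz 11.8 Fx -2.4 Fy -0.6 gap 0.244
STOP
t28.68 tipz 84.5 mx 0.77 my 44.30 Fz 0.4 Fx -0.6 Fy 0.1 gap 0.245
t28.93 tipz 72.6 mx 1.05 my 41.02 Fz 1.0 Fx -0.1 Fy -0.3 gap 0.243
t29.18 tipz 64.7 mx 0.86 my 41.40 Fz 1.8 Fx -0.4 Fy 0.8 gap 0.239
t29.30 tipz 64.0 mx 0.98 my 41.66 Fz 3.0 Fx -0.7 Fy -0.5 gap 0.241
t29.43 tipz 63.6 mx 1.09 my 41.84 Fz 3.7 Fx -1.3 Fy -0.0 gap 0.242
t29.55 tipz 62.8 mx 1.21 my 42.02 Fz 6.5 Fx -1.5 Fy -0.6 gap 0.245
```

```bash

python3 -m pendant '[[[0,0.1,0.7],[0,0,0],1]]' >/dev/null && python3 chk.py 11.2 3.5 &&
python3 -m pendant '[[[0,0.1,0.6],[0,0,0],1]]' >/dev/null && python3 chk.py 11.2 3.5 &&
python3 -m pendant '[[[0,0.1,0.6],[0,0,0],1]]' >/dev/null && python3 chk.py 11.2 3.5 &&
python3 -m pendant '[[[0,0.1,0.6],[0,0,0],1]]' >/dev/null && python3 chk.py 11.2 3.5 &&
python3 -m pendant '[[[0,0.1,0.6],[0,0,0],1]]' >/dev/null && python3 chk.py 11.2 3.5 &&
python3 -m pendant '[[[0,0.1,0.6],[0,0,0],1]]' >/dev/null && python3 chk.py 11.2 3.5 &&
python3 -m pendant '[[[0,0.1,0.6],[0,0,0],1]]' >/dev/null && python3 chk.py 11.2 3.5 &&
python3 -m pendant '[[[0,0.1,0.6],[0,0,0],1]]' >/dev/null && python3 chk.py 11.2 3.5 &&
python3 -m pendant '[[[0,0.1,0.6],[0,0,0],1]]' >/dev/null && python3 chk.py 11.2 3.5 &&
python3 -m pendant '[[[0,0.1,0.6],[0,0,0],1]]' >/dev/null && python3 chk.py 11.2 3.5
```

```text
t29.68 tipz 62.3 mx 1.37 my 42.11 Fz 7.4 Fx -2.6 Fy -1.2 gap 0.248
t29.80 tipz 61.8 mx 1.45 my 42.15 Fz 8.0 Fx -1.8 Fy -0.4 gap 0.245
t29.93 tipz 61.3 mx 1.56 my 42.18 Fz 9.0 Fx -2.5 Fy -0.8 gap 0.244
t30.05 tipz 60.9 mx 1.66 my 42.23 Fz 8.9 Fx -2.3 Fy -0.5 gap 0.244
t30.18 tipz 60.4 mx 1.81 my 42.23 Fz 8.4 Fx -3.1 Fy -0.4 gap 0.244
t30.30 tipz 59.9 mx 1.91 my 42.28 Fz 9.8 Fx -3.0 Fy 0.1 gap 0.245
t30.43 tipz 59.5 mx 2.03 my 42.30 Fz 10.1 Fx -3.2 Fy -0.2 gap 0.242
t30.55 tipz 58.9 mx 2.14 my 42.32 Fz 10.7 Fx -3.1 Fy -1.2 gap 0.241
t30.68 tipz 58.4 mx 2.24 my 42.35 Fz 10.6 Fx -3.6 Fy -0.3 gap 0.243
STOP
```

```bash

python3 -m pendant '[[[0,-0.2,0.5],[0,0,0],1]]' >/dev/null && python3 chk.py 11.8 3.8 &&
python3 -m pendant '[[[0,0,0.5],[0,0,0],1]]' >/dev/null && python3 chk.py 11.8 3.8
python3 -m pendant '[[[0,-0.5,-10],[0,0,0],1],[[0,0,-18],[0,0,0],1],[[-45,0,0],[0,0,0],1],[[-45,0,0],[0,0,0],1],[[0,0,0],[0,0,0],1]]' >/dev/null && python3 chk.py 8 4 &&
python3 -m pendant '[[[0,0,7],[0,0,0],1],[[0,0,7],[0,0,0],1]]' >/dev/null && python3 chk.py 4 3 &&
python3 -m pendant '[[[0,0,4],[0,0,0],1],[[0,0,4],[0,0,0],1]]' >/dev/null && python3 chk.py 5 3.5 &&
python3 -m pendant '[[[0,0.1,1],[0,0,0],1]]' >/dev/null && python3 chk.py 6 3.5 &&
python3 -m pendant '[[[0,0.1,1],[0,0,0],1]]' >/dev/null && python3 chk.py 7 3.5 &&
python3 -m pendant '[[[0,0.1,1],[0,0,0],1]]' >/dev/null && python3 chk.py 7 3.5 &&
python3 -m pendant '[[[0,0.1,0.8],[0,0,0],1]]' >/dev/null && python3 chk.py 9 3.5 &&
python3 -m pendant '[[[0,0.1,0.6],[0,0,0],1]]' >/dev/null && python3 chk.py 11 3.5 &&
python3 -m pendant '[[[0,0.1,0.6],[0,0,0],1]]' >/dev/null && python3 chk.py 11 3.5
```

```text
t30.80 tipz 58.1 mx 2.20 my 42.36 Fz 11.0 Fx -3.4 Fy 0.8 gap 0.244
t30.93 tipz 57.8 mx 2.29 my 42.39 Fz 12.0 Fx -2.3 Fy 0.0 gap 0.243
STOP
t31.55 tipz 84.4 mx 1.53 my -50.30 Fz 0.7 Fx -0.2 Fy 0.7 gap 0.243
t31.80 tipz 69.0 mx 1.20 my -47.08 Fz 0.3 Fx -0.6 Fy -0.5 gap 0.245
t32.05 tipz 61.2 mx 1.35 my -47.47 Fz 2.8 Fx 0.9 Fy 0.4 gap 0.243
t32.17 tipz 60.7 mx 1.47 my -47.67 Fz 3.5 Fx -0.8 Fy 0.8 gap 0.242
t32.30 tipz 60.3 mx 1.62 my -47.86 Fz 4.8 Fx -0.9 Fy 0.4 gap 0.248
t32.42 tipz 59.5 mx 1.80 my -47.95 Fz 6.7 Fx -1.5 Fy 1.5 gap 0.240
t32.55 tipz 58.8 mx 1.93 my -48.05 Fz 7.6 Fx -0.7 Fy 1.1 gap 0.249
t32.67 tipz 58.4 mx 2.07 my -48.06 Fz 7.6 Fx -0.6 Fy -0.2 gap 0.242
t32.80 tipz 57.9 mx 2.17 my -48.07 Fz 9.2 Fx -1.4 Fy 0.3 gap 0.243
```

```bash

python3 -m pendant '[[[0,0.1,0.6],[0,0,0],1]]' >/dev/null && python3 chk.py 11 3.5 &&
python3 -m pendant '[[[0,0.1,0.6],[0,0,0],1]]' >/dev/null && python3 chk.py 11 3.5
python3 -m pendant '[[[0,-0.6,-10],[0,0,0],1],[[0,0,-25],[0,0,0],1],[[0,0,-35],[0,0,0],1],[[0,0,-20],[0,0,0],1],[[0,0,0],[0,0,0],1]]' >/dev/null && python3 chk.py 11 3.5;python3 -c "
from h import *
cv2.imwrite('pics/scene3.png',optics.camera('scene')[:,:,::-1]);cv2.imwrite('pics/top3.png',optics.camera('top')[:,:,::-1])
rows([(.4223,.1969,.15,.03)])
i=cv2.imread('pics/scene3.png')[230:330,300:380];j=cv2.imread('pics/top3.png')[190:290,210:310]
f=lambda i:cv2.resize(i,None,fx=4,fy=4,interpolation=cv2.INTER_CUBIC)
cv2.imwrite('pics/e.png',np.hstack([f(i),f(j)]))"
```

```text
t32.92 tipz 57.4 mx 2.27 my -48.07 Fz 7.7 Fx -1.5 Fy 0.1 gap 0.242
t33.05 tipz 56.9 mx 2.39 my -48.10 Fz 9.5 Fx -1.8 Fy -0.4 gap 0.248
t33.67 tipz 146.9 mx 2.04 my -48.08 Fz 0.2 Fx -0.1 Fy -0.7 gap 0.246
pose [ 0.4776 -0.0115  0.2084] yaw -0.1169 down [-1.4e-03  1.0e-04 -1.0e+00]
shift [200.5 -79.2  58.4] turn z -0.1469
```

View pics/e.png

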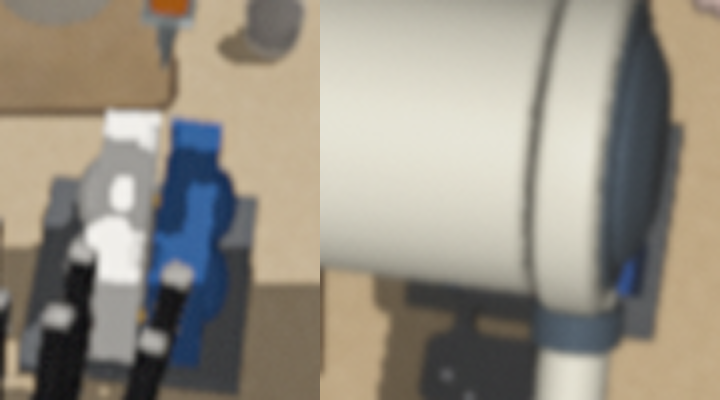

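```bash

python3 -m pendant '[[[50,-19.8,0],[0,0,0],1],[[50,-19.8,0],[0,0,0],1],[[50,-19.8,0],[0,0,0],1],[[50,-19.8,0],[0,0,0],1],[[0,0,0],[0,0,-0.0735],1]]' >/dev/null;python3 -m pendant '[[[0,0,20],[0,0,-0.0735],1],[[0,0,20],[0,0,0],1],[[0,0,0],[0,0,0],1],[[0,0,0],[0,0,0],1]]'; cat > g.py <<'E'
from h import *
import sys
I=optics.camera('scene')[:,:,::-1].astype(float);cv2.imwrite(sys.argv[1],I)
A=cv2.imread('pics/scene0.png').astype(float)
def edges(I,v):
    R=I[v,322:362,2];B=I[v,322:362,0]
    k=[i for i in range(39) if R[i]>125>=R[i+1]]
    if not k:return None
    w=k[0]+(R[k[0]]-125)/(R[k[0]]-R[k[0]+1]);D=B-R
    j=[i for i in range(k[0]-1,39) if D[i]<50<=D[i+1]]
    b=j[0]+(50-D[j[0]])/(D[j[0]+1]-D[j[0]]) if j else np.nan
    return 322+w,322+b
for v in list(range(262,300,3)):
    o,n=edges(A,v),edges(I,v)
    if o and n:
        f=lambda u:onz('scene',(u,v),.084)
        print(v,"y %.3f"%f(n[0])[1],"white moved mm %.2f"%((f(n[0])-f(o[0]))[0]*1e3),"blue edge moved %.2f"%((f(n[1])-f(o[1]))[0]*1e3))
rows([(.4223,.1969,.125,.03),(.4223,.1969,.077,.03)])
E
python3 g.py pics/scene4.png
```

```text
clock: 34.9
position: [0.4223, 0.1963, 0.1694]
tcp_rot: [0.696, 0.718, -0.0, -0.0]
ft_force: [-0.1, -0.0, -1.3]
finger_gap: 0.249
finger_force: 44.9
262 y -0.018 white moved mm 28.56 blue edge moved nan
265 y -0.008 white moved mm 27.48 blue edge moved nan
268 y 0.002 white moved mm 25.97 blue edge moved -6.41
271 y 0.011 white moved mm 22.21 blue edge moved -0.87
274 y 0.020 white moved mm 15.90 blue edge moved nan
277 y 0.030 white moved mm 13.21 blue edge moved 1.02
280 y 0.039 white moved mm 11.49 blue edge moved 0.31
283 y 0.048 white moved mm 4.80 blue edge moved 2.15
286 y 0.057 white moved mm 3.15 blue edge moved 1.50
289 y 0.066 white moved mm 3.41 blue edge moved 1.44
292 y 0.075 white moved mm 3.08 blue edge moved 1.01
295 y 0.084 white moved mm 3.09 blue edge moved 1.31
298 y 0.093 white moved mm 3.00 blue edge moved 1.55
pose [0.4226 0.1964 0.1699] yaw 0.03 down [ 4.e-04  2.e-04 -1.e+00]
shift [ 0.5 -0.3 44.9] turn z 0.0
shift [ 0.  0. 48.] turn z -0.0[ WARN:0@1.457] global loadsave.cpp:1063 imwrite_ Unsupported depth image for selected encoder is fallbacked to CV_8U.
```

```bash
python3 - <<'E'
from h import *
A=cv2.imread('pics/scene0.png')[250:305,315:365];I=cv2.imread('pics/scene4.png')[250:305,315:365]
f=lambda i:cv2.resize(i,None,fx=8,fy=8,interpolation=cv2.INTER_NEAREST)
cv2.imwrite('pics/f.png',np.hstack([f(A),f(I)]))
for v in(264,280,292):print(v,A[v-250,10:35].tolist() if 0 else (A[v-250,10:34,2].tolist(),I[v-250,10:34,2].tolist(),I[v-250,10:34,0].tolist()))
E
```

```text
264 ([191, 189, 200, 224, 234, 233, 233, 233, 233, 234, 234, 234, 232, 227, 222, 210, 176, 118, 58, 39, 50, 53, 53, 52], [207, 231, 240, 235, 210, 144, 58, 29, 33, 34, 45, 53, 51, 43, 33, 33, 31, 32, 34, 34, 31, 34, 33, 35], [184, 223, 235, 229, 203, 138, 57, 32, 37, 39, 49, 56, 55, 48, 35, 36, 36, 37, 37, 36, 33, 37, 35, 38])
280 ([215, 231, 234, 233, 234, 234, 234, 234, 234, 234, 234, 235, 235, 224, 175, 92, 48, 49, 52, 48, 49, 53, 53, 54], [239, 239, 238, 238, 238, 238, 239, 240, 229, 175, 94, 71, 81, 100, 107, 83, 56, 55, 54, 50, 54, 53, 55, 55], [232, 232, 232, 232, 232, 232, 233, 234, 223, 167, 75, 42, 41, 59, 110, 148, 159, 161, 159, 156, 156, 157, 157, 157])
292 ([229, 234, 234, 234, 234, 233, 234, 234, 232, 225, 219, 202, 159, 95, 47, 39, 49, 53, 52, 54, 52, 53, 53, 53], [233, 239, 239, 238, 238, 238, 236, 228, 225, 213, 179, 132, 90, 55, 40, 44, 51, 54, 56, 53, 55, 54, 54, 55], [226, 232, 232, 232, 232, 232, 229, 222, 218, 207, 172, 124, 94, 99, 118, 137, 152, 157, 158, 157, 157, 156, 156, 157])
```

View pics/f.png

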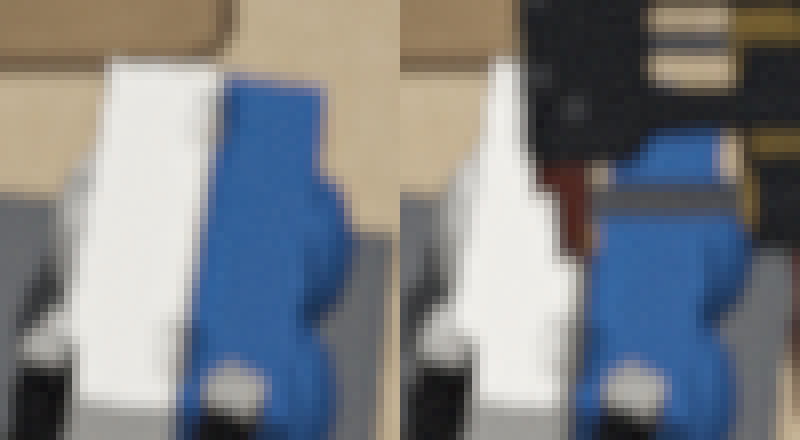

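```bash

python3 -m pendant '[[[0,-35,0],[0,0,0],1],[[0,-40,0],[0,0,0],1],[[0,0,0],[0,0,0],1],[[0,0,0],[0,0,0],1]]' | sed -n 1,2p; python3 - <<'E'
from h import *
S=optics.camera('scene')[:,:,::-1].copy();T=optics.camera('top')[:,:,::-1].copy()
cv2.imwrite('pics/scene5.png',S);cv2.imwrite('pics/top5.png',T)
A=cv2.imread('pics/scene0.png')
f=lambda i:cv2.resize(i,None,fx=6,fy=6,interpolation=cv2.INTER_NEAREST)
cv2.imwrite('pics/g.png',np.hstack([f(S[250:305,310:370]),f(T[215:270,225:295])]))
for v in range(260,290,2):
    def wr(I):
        R=I[v,:,2].astype(float);k=[i for i in range(322,352) if R[i]>140>=R[i+1]]
        return [k[0]+(R[k[0]]-140)/(R[k[0]]-R[k[0]+1])] if k else [np.nan]
    def bl(I):
        D=I[v,:,0].astype(float)-I[v,:,2];k=[i for i in range(328,352) if D[i]<50<=D[i+1]]
        return k[0]+(50-D[k[0]])/(D[k[0]+1]-D[k[0]]) if k else np.nan
    g=lambda u:onz('scene',(u,v),.084)[0]*1e3
    print(v,"y %.3f"%onz('scene',(335,v),.084)[1],"old w %.1f b %.1f new w %.1f b %.1f"%(g(wr(A)[0]),g(bl(A)),g(wr(S)[0]),g(bl(S))))
E
```

```text
clock: 35.45
position: [0.3482, 0.1943, 0.1702]
260 y -0.025 old w 476.2 b 473.8 new w 476.7 b 474.0
262 y -0.018 old w 478.2 b 475.6 new w 477.8 b 475.4
264 y -0.012 old w 478.7 b 475.8 new w 478.0 b 475.4
266 y -0.005 old w 479.1 b 476.1 new w 478.0 b 475.7
268 y 0.001 old w 479.7 b 477.6 new w 479.3 b 476.9
270 y 0.008 old w 480.5 b 479.3 new w 480.7 b 479.1
272 y 0.014 old w 481.4 b 480.1 new w 481.4 b 479.6
274 y 0.020 old w 482.0 b 480.9 new w 482.3 b 480.4
276 y 0.027 old w 482.6 b 481.6 new w 485.4 b 482.2
278 y 0.033 old w 483.6 b 482.3 new w 486.7 b 483.2
280 y 0.039 old w 484.3 b 483.2 new w 487.0 b 483.3
282 y 0.045 old w 484.8 b 483.8 new w 488.7 b 485.3
284 y 0.051 old w 485.5 b 484.4 new w 489.6 b 486.5
286 y 0.057 old w 486.6 b 485.5 new w 490.0 b 486.9
288 y 0.063 old w 487.2 b 486.1 new w 490.6 b 487.5
```

View pics/g.png

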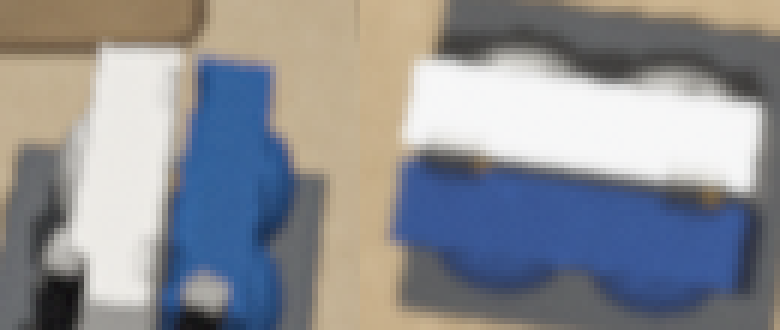

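```bash
python3 - <<'E'
from h import *
A=cv2.imread('pics/top0.png').astype(float)[:,:,2];N=cv2.imread('pics/top5.png').astype(float)[:,:,2]
def near(I,u,th):
    v=220
    while I[v,u]<215:v+=1
    while I[v,u]>=th:v+=1
    return v-1+(I[v-1,u]-th)/(I[v-1,u]-I[v,u])
def far(I,u,th):
    v=239 if u<262 else 243
    while I[v,u]>=th:v-=1
    return v+(th-I[v,u])/(I[v+1,u]-I[v,u])
out=[]
for u in range(236,289):
    try:
        g=lambda v:onz('top',(u,v),.084)
        out.append((u,g(240)[1],*[1e3*(g(e(N,u,th))-g(e(A,u,th)))@[.9932,-.1165,0] for e in(near,far) for th in(150,190)],1e3*(g(near(N,u,125))-[.4820,.0364,0])@[.9932,-.1165,0]))
    except Exception as e:pass
for k in range(0,len(out),4):
    print(np.round(np.median(np.array(out[k:k+4]),0),2))
A=cv2.imread('pics/scene0.png').astype(float)[:,:,2];N=cv2.imread('pics/scene5.png').astype(float)[:,:,2]
for v in range(260,300,2):
    def w(I,th,s):
        u=333 if v<280 else 329
        while I[v,u]>=th:u+=s
        return u-s*(th-I[v,u])/(I[v,u-s]-I[v,u])
    g=lambda u:onz('scene',(u,v),.084)
    print(v,"y %.3f"%g(333)[1],*["%.2f"%(1e3*(g(w(N,th,s))-g(w(A,th,s)))[0]*.993) for s in(1,-1) for th in(165,200)])
E
```

```text
[ 2.375e+02  9.000e-02  3.580e+00  3.690e+00  4.540e+00 -2.671e+01
  4.290e+00]
[2.415e+02 8.000e-02 3.660e+00 3.690e+00 4.060e+00 3.920e+00 4.410e+00]
[2.455e+02 7.000e-02 3.500e+00 3.830e+00 3.930e+00 4.310e+00 3.180e+00]
[2.495e+02 6.000e-02 3.830e+00 3.770e+00 4.330e+00 5.730e+00 3.640e+00]
[2.535e+02 5.000e-02 3.700e+00 3.840e+00 4.500e+00 4.660e+00 3.530e+00]
[2.575e+02 4.000e-02 3.970e+00 3.980e+00 5.300e+00 4.960e+00 3.700e+00]
[ 2.615e+02  3.000e-02  3.970e+00  4.050e+00  4.650e+00 -1.154e+01
  3.680e+00]
[2.655e+02 3.000e-02 4.000e+00 4.070e+00 4.640e+00 4.630e+00 3.740e+00]
[2.695e+02 2.000e-02 4.270e+00 4.310e+00 4.880e+00 5.000e+00 3.820e+00]
[2.735e+02 1.000e-02 4.080e+00 4.160e+00 4.980e+00 5.600e+00 3.850e+00]
[277.5   -0.     4.22   4.28   4.81   4.31   4.83]
[ 2.815e+02 -1.000e-02  4.290e+00  4.500e+00  4.490e+00  3.090e+00
  4.650e+00]
[ 2.855e+02 -2.000e-02  4.620e+00  4.680e+00  5.570e+00  5.470e+00
  4.480e+00]
[ 2.88e+02 -2.00e-02  4.24e+00  4.28e+00  4.73e+00  4.73e+00  4.21e+00]
260 y -0.025 0.94 2.71 0.25 5.42
262 y -0.018 -0.22 4.71 0.20 6.05
264 y -0.012 -0.46 4.34 0.29 5.69
266 y -0.005 -0.89 4.50 0.32 5.17
268 y 0.001 -0.17 4.05 0.33 5.13
270 y 0.008 0.63 3.92 0.20 5.04
272 y 0.014 0.49 4.06 0.15 8.17
274 y 0.020 1.74 3.95 4.02 5.80
276 y 0.027 3.54 4.35 4.71 4.46
278 y 0.033 3.78 4.31 5.37 4.74
280 y 0.039 3.45 3.93 4.80 4.43
282 y 0.045 4.06 4.28 4.64 4.62
284 y 0.051 4.10 4.38 4.39 4.46
286 y 0.057 3.68 3.73 4.09 4.17
288 y 0.063 3.63 3.89 5.15 4.60
290 y 0.069 3.86 4.05 4.58 3.39
292 y 0.075 3.64 3.93 1.90 0.37
294 y 0.081 3.54 3.69 0.06 0.07
296 y 0.087 3.86 3.96 0.05 0.08
298 y 0.093 3.25 3.44 0.07 0.10
```

```bash
python3 -c "
from h import *
rows([(.3482,.1943,.172,-.1168),(.4887,.0780,.152,-.1168)],yaw=.03,p=(.3482,.1943,.170))
rows([])"
```

```text
pose [0.3482 0.1943 0.17  ] yaw 0.03 down [ 3.e-04 -0.e+00 -1.e+00]
shift [ 0.  0. -2.] turn z 0.1468
shift [-99.1 153.1  20. ] turn z -0.0
pose [0.3482 0.1941 0.1696] yaw 0.0297 down [ 3.e-04 -0.e+00 -1.e+00]
```

```bash

python3 -m pendant '[[[0,0,0],[0,0,0.0734],1],[[0,0,0],[0,0,0.0734],1],[[-33,51,0],[0,0,0],1],[[-33,51,0],[0,0,0],1],[[-33,51,0],[0,0,0],1]]' >/dev/null;python3 -m pendant '[[[0,0,18],[0,0,0],1],[[0,0,0],[0,0,0],1],[[0,0,0],[0,0,0],1]]' >/dev/null; python3 chk.py 5 5; python3 -c "
from h import *
rows([(.4887,.0780,.152,-.1168)])"
```

```text
t36.55 tipz 87.6 mx 0.44 my 42.79 Fz 0.7 Fx -0.3 Fy -0.1 gap 0.244
pose [0.4874 0.0788 0.1517] yaw -0.1154 down [ 0.e+00  3.e-04 -1.e+00]
shift [-0.7  1.4 -0.3] turn z 0.0014
```

```bash

python3 -m pendant '[[[-0.5,1.1,6],[0,0,0.0014],1],[[0,0,6],[0,0,0],1]]' >/dev/null && python3 chk.py 4 3 &&
python3 -m pendant '[[[0,0,4],[0,0,0],1],[[0,0,4],[0,0,0],1]]' >/dev/null && python3 chk.py 4 3 &&
python3 -m pendant '[[[0,0,3],[0,0,0],1]]' >/dev/null && python3 chk.py 5 3.5 &&
python3 -m pendant '[[[0,0,1],[0,0,0],1]]' >/dev/null && python3 chk.py 5 3.5 &&
python3 -m pendant '[[[0,0,1],[0,0,0],1]]' >/dev/null && python3 chk.py 5 3.5 &&
python3 -m pendant '[[[0,0,1],[0,0,0],1]]' >/dev/null && python3 chk.py 5 3.5 &&
python3 -m pendant '[[[0,0,1],[0,0,0],1]]' >/dev/null && python3 chk.py 5 3.5 &&
python3 -m pendant '[[[0,0,1],[0,0,0],1]]' >/dev/null && python3 chk.py 7 3.5 &&
python3 -m pendant '[[[0,0,0.8],[0,0,0],1]]' >/dev/null && python3 chk.py 7 3.5
```

```text
t36.80 tipz 75.7 mx 2.01 my 42.10 Fz 0.6 Fx -0.3 Fy -0.3 gap 0.244
t37.05 tipz 67.1 mx 2.00 my 41.62 Fz 0.5 Fx -0.9 Fy -0.7 gap 0.240
t37.17 tipz 64.0 mx 1.90 my 41.55 Fz -0.0 Fx -1.0 Fy -0.0 gap 0.245
t37.30 tipz 63.0 mx 1.85 my 41.47 Fz 0.3 Fx -1.6 Fy -0.4 gap 0.243
t37.42 tipz 62.3 mx 1.89 my 41.52 Fz 1.0 Fx -2.9 Fy -0.0 gap 0.245
t37.55 tipz 61.4 mx 1.91 my 41.54 Fz 1.0 Fx -1.5 Fy -0.3 gap 0.244
t37.67 tipz 60.6 mx 2.02 my 41.56 Fz 2.6 Fx -2.3 Fy 0.7 gap 0.244
t37.80 tipz 59.8 mx 2.15 my 41.57 Fz 5.0 Fx -3.1 Fy -0.4 gap 0.241
t37.92 tipz 59.3 mx 2.29 my 41.62 Fz 5.6 Fx -3.1 Fy 0.2 gap 0.249
```

```bash

python3 -m pendant '[[[0,-0.3,0.7],[0,0,0],1]]' >/dev/null && python3 chk.py 11.5 3.5 &&
python3 -m pendant '[[[0,0,0.6],[0,0,0],1]]' >/dev/null && python3 chk.py 11.5 3.5 &&
python3 -m pendant '[[[0,0.1,0.6],[0,0,0],1]]' >/dev/null && python3 chk.py 11.5 3.5 &&
python3 -m pendant '[[[0,0.1,0.6],[0,0,0],1]]' >/dev/null && python3 chk.py 11.5 3.5 &&
python3 -m pendant '[[[0,0.1,0.6],[0,0,0],1]]' >/dev/null && python3 chk.py 11.5 3.5 &&
python3 -m pendant '[[[0,0.1,0.6],[0,0,0],1]]' >/dev/null && python3 chk.py 11.5 3.5
python3 -m pendant '[[[0,-0.6,-10],[0,0,0],1],[[0,0,-25],[0,0,0],1],[[0,0,-35],[0,0,0],1],[[0,0,-10],[0,0,0],1],[[0,0,0],[0,0,0],1]]' >/dev/null && python3 chk.py 11 3.5;python3 -c "
from h import *
rows([(.4223,.1969,.171,-.1168)])"
```

```text
t38.05 tipz 58.9 mx 2.24 my 41.62 Fz 7.8 Fx -3.4 Fy 0.3 gap 0.247
t38.17 tipz 58.6 mx 2.32 my 41.65 Fz 8.3 Fx -3.6 Fy 0.2 gap 0.243
STOP
t38.80 tipz 137.3 mx 1.70 my 41.55 Fz 0.4 Fx -0.4 Fy 0.2 gap 0.246
pose [0.4885 0.0775 0.2014] yaw -0.1181 down [ 0.0012 -0.     -1.    ]
shift [110.8 -79.8  30.4] turn z -0.0013
```

```bash

python3 -m pendant '[[[0,0,30],[0,0,0],1],[[0,0,30],[0,0,0],1],[[0,0,10],[0,0,0],1],[[0,0,2],[0,0,0],1]]' >/dev/null && python3 chk.py 4 3 &&
python3 -m pendant '[[[0,0,2],[0,0,0],1],[[0,0,1],[0,0,0],1]]' >/dev/null && python3 chk.py 4 3 &&
python3 -m pendant '[[[0,0,1],[0,0,0],1]]' >/dev/null && python3 chk.py 6 3.5 &&
python3 -m pendant '[[[0,0,1],[0,0,0],1]]' >/dev/null && python3 chk.py 6 3.5 &&
python3 -m pendant '[[[0,0,1],[0,0,0],1]]' >/dev/null && python3 chk.py 7 3.5 &&
python3 -m pendant '[[[0,0,0.8],[0,0,0],1]]' >/dev/null && python3 chk.py 8 3.5 &&
python3 -m pendant '[[[0,0.1,0.6],[0,0,0],1]]' >/dev/null && python3 chk.py 11 3.5
```

```text
t39.30 tipz 64.4 mx 0.90 my 41.36 Fz 0.3 Fx 1.2 Fy 0.1 gap 0.242
t39.55 tipz 62.9 mx 1.38 my 41.64 Fz 0.3 Fx 0.0 Fy 0.5 gap 0.241
t39.67 tipz 61.8 mx 1.37 my 41.62 Fz 0.7 Fx -0.2 Fy -0.3 gap 0.247
t39.80 tipz 60.8 mx 1.49 my 41.61 Fz 2.6 Fx -0.1 Fy -1.1 gap 0.248
t39.92 tipz 60.1 mx 1.60 my 41.62 Fz 4.6 Fx -0.2 Fy 0.4 gap 0.244
t40.05 tipz 59.4 mx 1.68 my 41.66 Fz 6.1 Fx -0.5 Fy -0.5 gap 0.247
t40.17 tipz 59.0 mx 1.80 my 41.65 Fz 7.7 Fx -0.8 Fy -0.4 gap 0.246
```

```bash

python3 -m pendant '[[[0,0.1,0.6],[0,0,0],1]]' >/dev/null && python3 chk.py 11.5 3.5 &&
python3 -m pendant '[[[0,0.1,0.6],[0,0,0],1]]' >/dev/null && python3 chk.py 11.5 3.5 &&
python3 -m pendant '[[[0,0.1,0.6],[0,0,0],1]]' >/dev/null && python3 chk.py 11.5 3.5 &&
python3 -m pendant '[[[0,0.1,0.6],[0,0,0],1]]' >/dev/null && python3 chk.py 11.5 3.5 &&
python3 -m pendant '[[[0,0.1,0.6],[0,0,0],1]]' >/dev/null && python3 chk.py 11.5 3.5 &&
python3 -m pendant '[[[0,0.1,0.6],[0,0,0],1]]' >/dev/null && python3 chk.py 11.5 3.5
python3 -m pendant '[[[0,-0.6,-10],[0,0,0],1],[[0,0,-25],[0,0,0],1],[[0,0,-35],[0,0,0],1],[[0,0,-10],[0,0,0],1],[[0,0,0],[0,0,0],1]]' >/dev/null && python3 chk.py 11 3.5;python3 -c "
from h import *
rows([(.4223,.1969,.171,-.1168)])"
```

```text
t40.30 tipz 58.7 mx 1.90 my 41.66 Fz 8.9 Fx -1.7 Fy -0.1 gap 0.247
t40.42 tipz 58.3 mx 2.01 my 41.69 Fz 10.3 Fx -1.8 Fy -0.5 gap 0.247
t40.55 tipz 57.8 mx 2.11 my 41.70 Fz 10.1 Fx -2.3 Fy -0.4 gap 0.242
t40.67 tipz 57.3 mx 2.22 my 41.72 Fz 10.3 Fx -2.4 Fy -0.4 gap 0.242
t40.80 tipz 56.9 mx 2.35 my 41.74 Fz 11.7 Fx -2.6 Fy 0.3 gap 0.241
STOP
t41.42 tipz 134.7 mx 1.42 my 41.57 Fz -0.3 Fx -0.2 Fy -0.0 gap 0.247
pose [0.4883 0.0775 0.1988] yaw -0.118 down [ 3.e-04  0.e+00 -1.e+00]
shift [110.8 -79.5  27.8] turn z -0.0012
```

```bash

python3 -m pendant '[[[37,-26.5,0],[0,0,0],1],[[37,-26.5,0],[0,0,0],1],[[36.8,-26.5,0],[0,0,0],1],[[0,0,15],[0,0,-0.074],1],[[0,0,15],[0,0,-0.074],1]]' >/dev/null;python3 -m pendant '[[[0,0,0],[0,0,0],1],[[0,0,0],[0,0,0],1],[[0,0,0],[0,0,0],1]]' |head -4;  python3 -c "
from h import *
rows([(.4223,.1969,.13,.03),(.4223,.1969,.0763,.03)])"
```

```text
clock: 42.42
position: [0.4224, 0.1968, 0.1694]
tcp_rot: [0.697, 0.717, 0.0, 0.0]
ft_force: [-1.0, 0.3, -1.5]
pose [0.4224 0.1968 0.1694] yaw 0.0289 down [ 7.e-04  2.e-04 -1.e+00]
shift [ 0.1 -0.1 39.4] turn z -0.0011
shift [ 0.   0.  53.7] turn z -0.0
```

```bash

python3 -m pendant '[[[0,0,30],[0,0,0],1],[[0,0,15],[0,0,0],1],[[0,0,10],[0,0,0],1]]' >/dev/null && python3 chk.py 4 4 &&
python3 -m pendant '[[[0,0,10],[0,0,0],1],[[0,0,10],[0,0,0],1]]' >/dev/null && python3 chk.py 4 4 &&
python3 -m pendant '[[[0,0,8],[0,0,0],1],[[0,0,4],[0,0,0],1]]' >/dev/null && python3 chk.py 4 4 &&
python3 -m pendant '[[[0,0,2],[0,0,0],1],[[0,0,1.5],[0,0,0],1]]' >/dev/null && python3 chk.py 4 4 &&
python3 -m pendant '[[[0,0,1],[0,0,0],1],[[0,0,0.7],[0,0,0],1],[[0,0,0],[0,0,0],1]]' >/dev/null && python3 chk.py 4 4
```

```text
t42.80 tipz 49.2 mx -78.21 my 152.29 Fz -0.2 Fx 1.1 Fy 0.5 gap 0.244
t43.05 tipz 29.8 mx -77.85 my 152.56 Fz 0.3 Fx -0.9 Fy 0.3 gap 0.245
t43.30 tipz 17.3 mx -78.27 my 152.36 Fz 0.5 Fx -0.2 Fy 0.3 gap 0.245
t43.55 tipz 14.5 mx -77.99 my 152.50 Fz 0.0 Fx 1.2 Fy -0.6 gap 0.246
t43.92 tipz 12.7 mx -78.11 my 152.44 Fz 0.0 Fx -1.7 Fy 0.1 gap 0.244
```

```bash

python3 -m pendant '[[[0,0,0.5],[0,0,0],1],[[0,0,0],[0,0,0],1]]' >/dev/null && python3 chk.py 3 4 &&
python3 -m pendant '[[[0,0,0.5],[0,0,0],1],[[0,0,0],[0,0,0],1]]' >/dev/null && python3 chk.py 3 4 &&
python3 -m pendant '[[[0,0,0.5],[0,0,0],1],[[0,0,0],[0,0,0],1]]' >/dev/null && python3 chk.py 3 4&&
python3 -m pendant '[[[0,0,0.5],[0,0,0],1],[[0,0,0],[0,0,0],1]]' >/dev/null && python3 chk.py 3 4
```

```text
t44.17 tipz 12.1 mx -78.13 my 152.43 Fz -0.8 Fx 0.2 Fy -0.1 gap 0.242
t44.42 tipz 11.6 mx -78.14 my 152.42 Fz -0.3 Fx 1.3 Fy -0.3 gap 0.244
t44.67 tipz 11.5 mx -78.03 my 152.48 Fz 2.6 Fx -0.9 Fy -0.2 gap 0.242
t44.92 tipz 11.4 mx -77.89 my 152.53 Fz 7.0 Fx -0.9 Fy -1.0 gap 0.241
STOP
```

```bash

python3 -m pendant '[[[0,0,-0.8],[0,0,0],1],[[0,0,0],[0,0,0],0.7],[[0,0,0],[0,0,0],0.5],[[0,0,0],[0,0,0],0.2],[[0,0,0],[0,0,0],0]]';
python3 -m pendant '[[[0,0,0],[0,0,0],0],[[0,0,-20],[0,0,0],0],[[0,0,-45],[0,0,0],0],[[0,0,-50],[0,0,0],0],[[-30,-40,-20],[0,0,0],0]]' >/dev/null;python3 -m pendant '[[[0,-60,0],[0,0,0],0],[[0,0,0],[0,0,0],0],[[0,0,0],[0,0,0],0]]'; python3 - <<'E'
from h import *
S=optics.camera('scene')[:,:,::-1].copy();T=optics.camera('top')[:,:,::-1].copy()
cv2.imwrite('pics/scene6.png',S);cv2.imwrite('pics/top6.png',T)
f=lambda i:cv2.resize(i,None,fx=4,fy=4,interpolation=cv2.INTER_CUBIC)
cv2.imwrite('pics/k.png',np.hstack([f(S[250:390,310:390]),f(T[200:340,170:290])]))
E
```

```text
clock: 45.55
position: [0.4221, 0.1969, 0.0754]
tcp_rot: [0.696, 0.718, -0.0, -0.0]
ft_force: [-0.6, -0.1, 1.1]
finger_gap: 0.6
finger_force: 0.0
clock: 46.55
position: [0.3235, 0.164, 0.2118]
tcp_rot: [0.696, 0.718, 0.001, 0.001]
ft_force: [0.7, -0.7, -0.7]
finger_gap: 0.999
finger_force: 0.0
```

View pics/k.png

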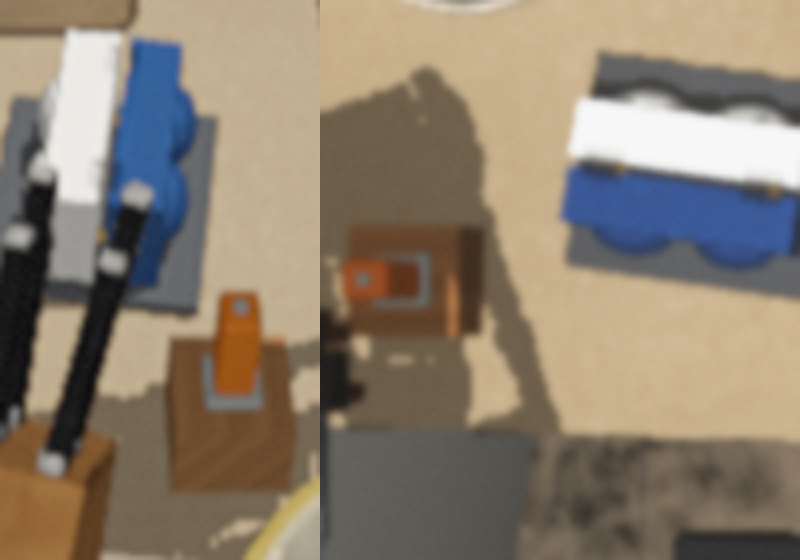

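```bash
python3 - <<'E'
from h import *
A=cv2.imread('pics/top0.png').astype(float)[:,:,2]
def near(I,u,th):
    v=220
    while I[v,u]<215:v+=1
    while I[v,u]>=th:v+=1
    return v-1+(I[v-1,u]-th)/(I[v-1,u]-I[v,u])
def bl(D,u):
    v=262
    while D[v,u]>50:v-=1
    return v+(50-D[v,u])/(D[v+1,u]-D[v,u])
I6=cv2.imread('pics/top6.png').astype(float);D=I6[:,:,0]-I6[:,:,2]
for rng in(range(236,248),range(248,262),range(262,276),range(276,288)):
    a=[];b=[]
    for u in rng:
        g=lambda v:onz('top',(u,v),.084)
        a.append(1e3*(g(near(I6[:,:,2],u,170))-g(near(A,u,170)))@[.9932,-.1165,0])
        b.append(1e3*(g(near(I6[:,:,2],u,140))-g(bl(D,u)))@[.9932,-.1165,0])
    print(rng,"white moved %.2f, visible gap %.2f"%(np.median(a),np.median(b)))
E
```

```text
range(236, 248) white moved 3.94, visible gap 44.78
range(248, 262) white moved 4.07, visible gap nan
range(262, 276) white moved 4.22, visible gap 4.20
range(276, 288) white moved 4.36, visible gap 8.18<stdin>:11: RuntimeWarning: divide by zero encountered in scalar divide
h.py:6: RuntimeWarning: invalid value encountered in divide
  d=(R.T@np.linalg.inv(p["mtx"])@np.array([*uv,1.]));return c,d/np.linalg.norm(d)
```

```bash
python3 - <<'E'
from h import *
A=cv2.imread('pics/top0.png');N=cv2.imread('pics/top6.png')
for u in(236,252,268,286):
    v0=int(238+(u-236)*.118)
    print(u,"px mm",round(1e3*(onz('top',(u,v0),.084)-onz('top',(u,v0+1),.084))[0],2))
    for n,I in(("old",A),("new",N)):
        print(n,v0,"R",I[v0-2:v0+13,u,2].tolist(),"B",I[v0-2:v0+13,u,0].tolist())
E
```

```text
236 px mm 2.23
old 238 R [244, 243, 240, 231, 203, 148, 91, 60, 56, 57, 57, 58, 58, 58, 57] B [244, 243, 240, 230, 201, 154, 118, 113, 129, 141, 141, 143, 144, 144, 145]
new 238 R [242, 235, 215, 165, 107, 70, 57, 55, 56, 58, 59, 59, 59, 58, 58] B [242, 233, 211, 161, 105, 84, 96, 116, 134, 146, 149, 149, 149, 150, 150]
252 px mm 2.23
old 239 R [244, 244, 244, 244, 243, 235, 199, 128, 74, 59, 57, 58, 57, 56, 58] B [245, 245, 245, 245, 244, 237, 209, 164, 145, 143, 144, 144, 144, 143, 144]
new 239 R [247, 247, 245, 237, 201, 135, 82, 64, 61, 60, 61, 60, 60, 59, 58] B [247, 247, 246, 237, 201, 136, 105, 123, 143, 150, 151, 151, 151, 149, 150]
268 px mm 2.23
old 241 R [244, 244, 244, 244, 244, 238, 213, 149, 86, 61, 58, 57, 58, 57, 57] B [245, 244, 245, 245, 244, 239, 219, 175, 148, 143, 145, 144, 146, 145, 146]
new 241 R [247, 247, 247, 242, 220, 160, 98, 68, 61, 60, 60, 60, 60, 60, 60] B [248, 248, 247, 242, 220, 159, 110, 118, 138, 149, 150, 152, 152, 152, 152]
286 px mm 2.22
old 243 R [244, 244, 244, 243, 241, 237, 227, 185, 120, 70, 58, 57, 58, 56, 58] B [244, 244, 244, 243, 241, 236, 227, 195, 155, 142, 148, 149, 149, 146, 147]
new 243 R [247, 247, 245, 239, 225, 178, 116, 77, 66, 61, 60, 61, 60, 60, 60] B [247, 247, 245, 239, 224, 175, 114, 95, 118, 141, 154, 157, 155, 154, 152]
```

```bash
python3 -c "
from rig import r
print(r.close_job())"
```

```text
the job is handed in; nothing more can be done
None
```

I pried the mould open at both ends by turns, stood the wedge back in its stand, let go and handed the job in at about 47 s; I estimate gaps of about 5.6–6.3 mm at both ends (over 5 mm is needed), inferred from wedge depth and the white half's shift in the pictures rather than measured directly, and the hand-in returned no verdict.

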